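# Fetch the calibration weight from behind the bottles

## Robot

A 6-joint arm with a two-finger parallel gripper is mounted at the origin on the work surface. World frame = base frame: x ahead of the robot, y to its left, z up, the work surface at z = 0. Lengths are in m, angles in rad, forces in N, time in s.
With the tool pointing down it reaches from about 0.3 to 0.775 m from the base axis. Payload 14.6 kg.
Tool frame: the origin (TCP) lies at the very end of the fingers, on their centre line; the grasp point (between the pads) lies 19 mm behind it; x points along the fingers, y is the direction in which the jaws open and shut, and the axes are right-handed (so a half turn about x gives the same grasp; the last joint's range is limited). The gripper opens to 94 mm and grips with 3 to 60 N. Pads are 16 mm wide; open, the fingers measure 119 mm over their backs; the gripper's body (75 mm by 177 mm) begins 78 mm behind the grasp point.
Start: joints at [-1.183, 0.3, 1.521, -0, 1.321, -0.067], TCP at [0.242, -0.494, 0.205] pointing down, gripper open.
Joint ranges: [-3.03, 3.03], [-0.79, 2.21], [0.23, 2.52], [-1.04, 4.18], [0, 3.07], [-2.55, 2.55]. Speed limits (rad/s): [2.22, 2.22, 2.57, 3.14, 3.14, 3.14].

## Interface

Orientations are given as [roll, pitch, yaw] about the fixed x, y, z axes, in that order (R = Rz(yaw) Ry(pitch) Rx(roll)).
In Python, from station import ctrl, viewer, hand_in gives the robot as it stands. The module is installed in compiled form; this text tells all that it offers.
- The arm moves only by the tool play_rows, never from a script. Its argument "deltas" is a list that holds one entry, the list of rows, each a list of 7 numbers: the shift along the tool's x, y, z in mm, then the turn, a rotation vector about the tool's x, y, z in rad, then the finger opening in mm, from 0 to 94. In form: [[[dx, dy, dz, ax, ay, az, gripper], ...]]. A call has 1 to 10 rows; each row shifts and turns the commanded pose from where the row before left it, along the tool's axes as they then stand; what a row does not reach is not made up. A row lasts 1/10 s, in which the tool goes at most 50 mm and 8.59 degrees, less where a joint would pass 70% of its speed; a pose out of reach is approached as far as the arm can. A call with a gripper value outside its range is refused whole. The fingers move at their own pace and stop on an object; "grip_force" is the grip in N (left out, the last holds). Time passes only in rows, so rows that do not move let the fingers close. It gives the time, the measured TCP pose, the force and the opening at its end, in the units of the state.
- ctrl.get_obs(): the state, without advancing time (a new reading comes with each control period).
- viewer.camera(name): name is "scene" or "top" or "wrist"; returns a dict with "img" (400x640x3 uint8, red, green, blue), "fx", "fy", "cx", "cy" (pixels), "distortion" ([k1, k2, p1, p2, k3] as OpenCV has them; the pictures are not rectified), "rvec" (rotation vector, rad) and "tvec" (3), from world to camera coordinates, as OpenCV has them. Camera axes: x right, y down, z forward; pixel columns grow to the right and rows downward; lengths in m; the calibration is good to about 2 mm. A picture is of the moment at which its call begins. There is no depth.
- hand_in(): hands the job in, once; it reports no verdict.
The state is a dict: "time_s": time; "qpos": joint angles; "joint_vel": joint speeds; "tau": joint torques, N m; "ee_pos": TCP position; "eef_rot": TCP orientation; "force": force on the tool from outside, world axes, zero at the start; "moment": the same for the moment, N m; "grip_width": finger opening in m.
Only numpy, scipy, OpenCV 4.12 (cv2) and the standard library are available. Lean on these libraries where they do the work, as an engineer would, in place of code of your own. Each camera call takes 0.05 s, during which the arm holds its last target.

## Task

Fetch the brass calibration weight for the balance: first move all three bottles out of the bay and stand them in the grey spill tray, then take the weight from where it stood behind them and set it upright in the middle of the balance's pan, and only after that put each bottle back, centred on the coaster of its cap's colour. Keep the bottles upright all the time, and do not disturb the glass beaker.

Things in the scene. Friction and masses are not known exactly. Their poses are not given: they have to be found in the camera images.
- bottle_red_mid (a point): White plastic bottle with red cap and red band, 0.1 to 0.2 kg; point on its axis half-way up (53 mm above its underside), z up. 106 mm tall: body 50 mm diameter up to 60 mm, shoulder narrowing to 26 mm at 72 mm, cap 30 mm diameter from 74 mm to the top (grip it by the cap, from above). Starts on the coaster of its colour.
- bottle_blue_mid (a point): White plastic bottle with blue cap and blue band, 0.1 to 0.2 kg; point on its axis half-way up (53 mm above its underside), z up. 106 mm tall: body 50 mm diameter up to 60 mm, shoulder narrowing to 26 mm at 72 mm, cap 30 mm diameter from 74 mm to the top (grip it by the cap, from above). Starts on the coaster of its colour.
- bottle_yellow_mid (a point): White plastic bottle with yellow cap and yellow band, 0.1 to 0.2 kg; point on its axis half-way up (53 mm above its underside), z up. 106 mm tall: body 50 mm diameter up to 60 mm, shoulder narrowing to 26 mm at 72 mm, cap 30 mm diameter from 74 mm to the top (grip it by the cap, from above). Starts on the coaster of its colour.
- weight_mid (a point): Brass calibration weight, 0.2 kg, on the bay's floor (6 mm above the table), about 60 mm from each of the bottles (centres), which leave no room to grip it; point on its axis half-way up (21 mm above its underside), z up. 42 mm tall: cylinder 34 mm diameter up to 28 mm (grip here), then a 10 mm neck and an 18 mm knob.
- coaster_red_top (a point): Red coaster, 64 mm diameter, fixed in the storage bay; point at the centre of its top, 9 mm above the table; x points to the bay's back, y across it, z up. The bay is a grey slab 180 mm (x) by 210 mm (y) with a 30 mm high lip at its back, 49 mm behind the weight, and 14 mm side rims. Which coaster is in front, left or right varies.
- coaster_blue_top (a point): Blue coaster, 64 mm diameter, fixed in the storage bay; point at the centre of its top, 9 mm above the table; x points to the bay's back, y across it, z up. The bay is a grey slab 180 mm (x) by 210 mm (y) with a 30 mm high lip at its back, 49 mm behind the weight, and 14 mm side rims. Which coaster is in front, left or right varies.
- coaster_yellow_top (a point): Yellow coaster, 64 mm diameter, fixed in the storage bay; point at the centre of its top, 9 mm above the table; x points to the bay's back, y across it, z up. The bay is a grey slab 180 mm (x) by 210 mm (y) with a 30 mm high lip at its back, 49 mm behind the weight, and 14 mm side rims. Which coaster is in front, left or right varies.
- tray: Grey plastic spill tray, 190 x 190 mm outside, 18 mm high, walls and floor 5 mm thick, fixed on the table left or right of the bay; origin at the centre of its underside, x and y along its sides, z up. Empty at the start; holds the three bottles.
- pan (a point): Centre of the top of the balance's round steel pan, 130 mm diameter, 72 mm above the table, its highest part; rigid. The balance is a white box 250 x 190 mm, fixed on the table on the other side of the bay from the tray; x points from its display to its rear, z up.
- beaker_rim (a point): Empty glass beaker, 50 mm diameter, 60 mm tall, standing loose on the table on the robot's side of the bay; point at the centre of its rim. Not to be disturbed.

How it is judged:
By the outcome, as a careful person would: the job done as asked, in the order asked, and still so for the second after the job is handed in, with the robot touching nothing.
It also fails if it takes over 136 s, if anything falls off the work surface, if the arm or the gripper's body presses on something with over 40 N, if the wrist force passes 120 N, or if a joint passes its speed limit or range.

## Working session

There is one attempt and no reset: what is moved stays moved. The work goes in short steps, Python scripts to look and compute and a tool call to move; the robot and the scene stay as the last step left them, time stands still between calls to the robot, and variables do not carry over. Pictures are saved under pics/ and viewed, and the job is handed in when it is done.

Besides the shell and the picture viewer there is one more tool, called after "Request:" as name(argument=value, ...) on one line, values as JSON. play_rows: Moves the arm, as the interface text tells. Its arguments: {"type":"object","properties":{"deltas":{"type":"array","items":{"type":"array","items":{"type":"array","items":{"type":"number"}}}},"grip_force":{"type":"number"}},"required":["deltas"]}

```bash
mkdir -p pics; python3 - <<'E'
from station import ctrl, viewer
import cv2
o=ctrl.get_obs(); print(o)
for n in ["scene","top","wrist"]:
    c=viewer.camera(n); cv2.imwrite(f"pics/{n}0.png",c["img"][:,:,::-1]); print(n,{k:v for k,v in c.items() if k!="img"})
E
```

```text
{'time_s': 0.0, 'qpos': array([-1.18258832e+00,  3.00471669e-01,  1.52158266e+00,  1.30790334e-06,
        1.32065547e+00, -6.66261348e-02]), 'joint_vel': array([-1.56534168e-03,  1.38380591e-03, -7.63051562e-04, -5.99504906e-05,
        1.65957477e-03, -9.81471170e-04]), 'tau': array([ 2.17616471e-03, -5.31791389e+01, -3.52732801e+01,  7.08642486e-02,
        2.43728334e-02, -1.34745628e-04]), 'ee_pos': array([ 0.24151157, -0.49385752,  0.20488534]), 'eef_rot': array([-1.63855646,  1.56967918,  1.95787002]), 'force': array([0.27896823, 0.43245208, 0.10718155]), 'moment': array([-0.00488919,  0.00834757, -0.04924912]), 'grip_width': 0.09409405725658204}
scene {'fx': 406.9810449730867, 'fy': 406.9810449730867, 'cx': 316.9240147975785, 'cy': 192.88622936317338, 'distortion': array([-0.05769409,  0.        ,  0.        ,  0.        ,  0.        ]), 'rvec': array([ 1.40930656,  2.05678836, -0.940295  ]), 'tvec': array([ 0.19453571, -0.26771282,  1.35440952])}
top {'fx': 422.18544847492046, 'fy': 422.18544847492046, 'cx': 322.16958162766696, 'cy': 197.9103920712782, 'distortion': array([0.02099682, 0.        , 0.        , 0.        , 0.        ]), 'rvec': array([ 2.15543896, -2.10476331,  0.21259639]), 'tvec': array([-0.0366043 ,  0.5100107 ,  0.96378775])}
wrist {'fx': 344.39267975145503, 'fy': 344.39267975145503, 'cx': 318.0656407649928, 'cy': 198.99638893308884, 'distortion': array([0.01113754, 0.        , 0.        , 0.        , 0.        ]), 'rvec': array([-2.46322533,  1.53583208,  0.21379994]), 'tvec': array([-0.54889687, -0.03050354,  0.39349766])}
```

View pics/scene0.png

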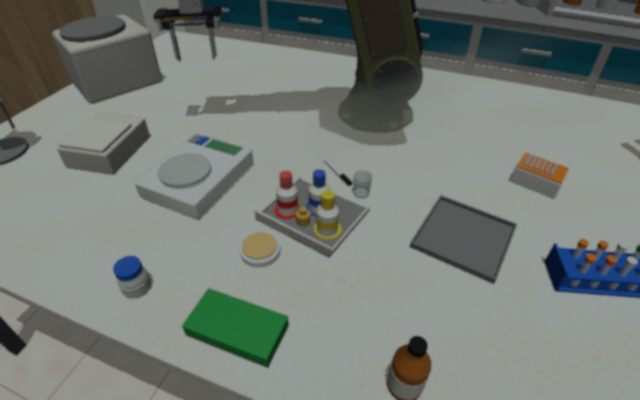

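View pics/top0.png

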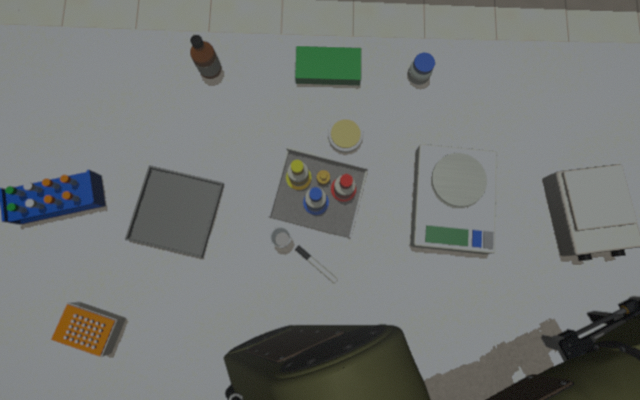

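View pics/wrist0.png

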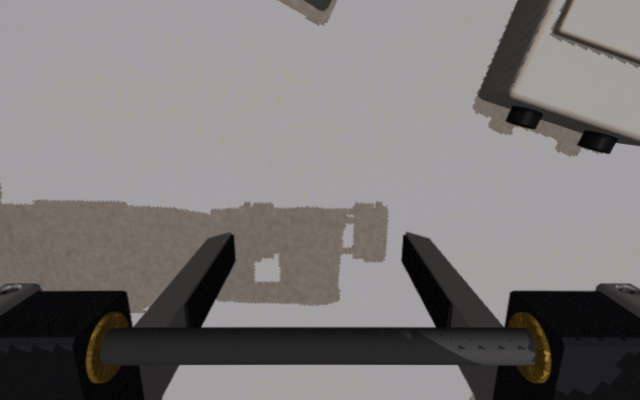

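The scene camera shows the bay in the middle, the tray to its right (475,235) and the balance to its left (195,175). The top view shows yellow (298,168), blue (316,195), red (346,182) and the weight (323,177), plus the beaker (283,240), tray (176,211) and pan (460,180). I'll enlarge the crops.

```bash
python3 - <<'E'
import cv2
a=cv2.imread("pics/top0.png")
cv2.imwrite("pics/t1.png",cv2.resize(a[140:255,260:380],None,fx=5,fy=5,interpolation=cv2.INTER_CUBIC))
cv2.imwrite("pics/t2.png",cv2.resize(a[155:270,115:235],None,fx=5,fy=5,interpolation=cv2.INTER_CUBIC))
cv2.imwrite("pics/t3.png",cv2.resize(a[135:265,400:510],None,fx=4.5,fy=4.5,interpolation=cv2.INTER_CUBIC))
s=cv2.imread("pics/scene0.png")
cv2.imwrite("pics/s1.png",cv2.resize(s[155:265,245:395],None,fx=5,fy=5,interpolation=cv2.INTER_CUBIC))
E
```

```text
(no output)
```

View pics/t1.png

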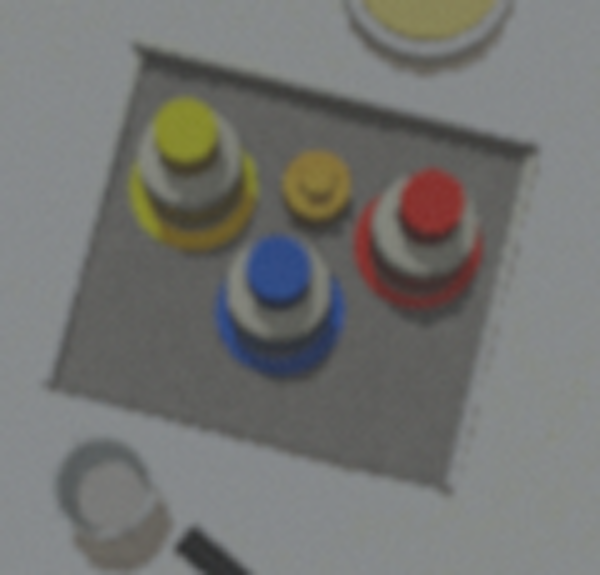

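View pics/t2.png

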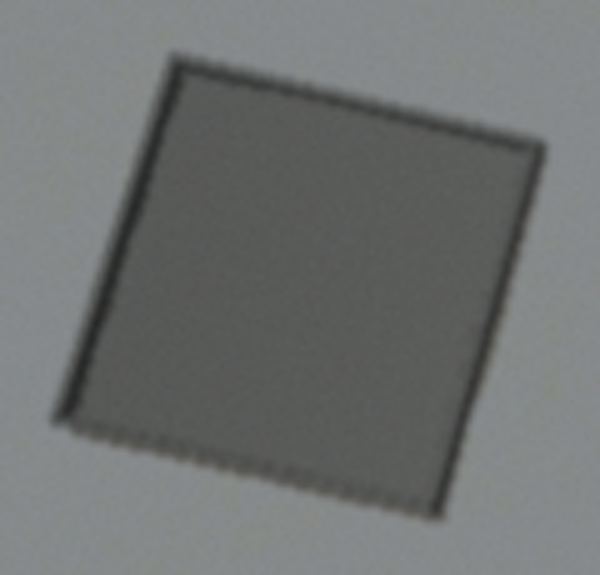

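View pics/t3.png

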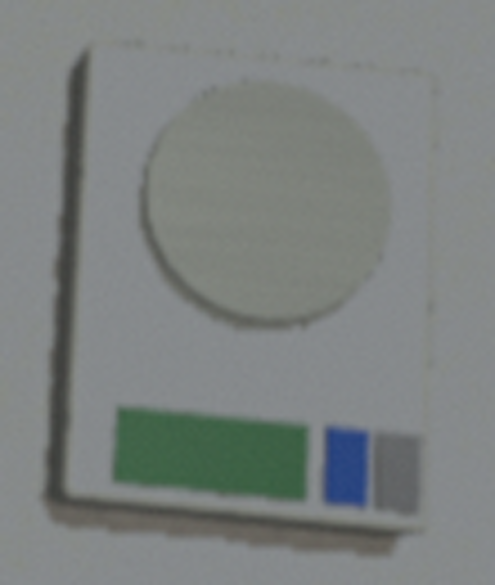

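View pics/s1.png

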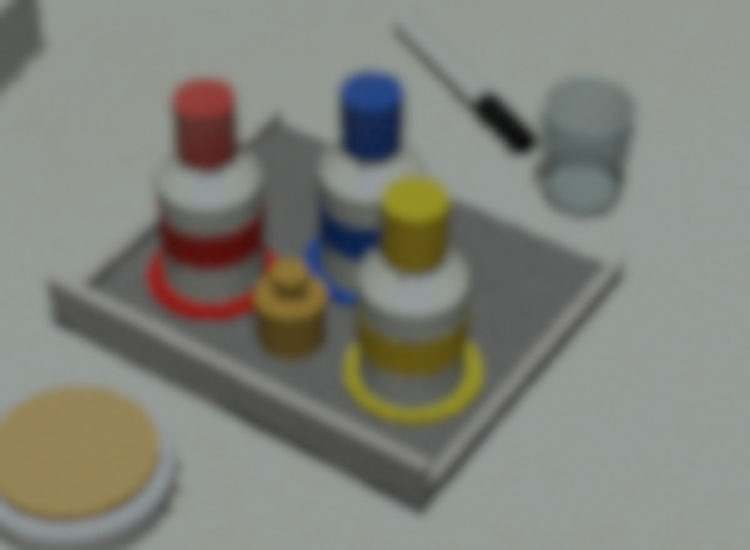

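```bash
cat > h.py <<'E'
import numpy as np, cv2
from station import viewer, ctrl
def ray(c,uv,z):
    K=np.array([[c["fx"],0,c["cx"]],[0,c["fy"],c["cy"]],[0,0,1]])
    p=cv2.undistortPoints(np.array([[uv]],float),K,c["distortion"])[0,0]
    R=cv2.Rodrigues(c["rvec"])[0]; C=-R.T@c["tvec"]; d=R.T@np.array([p[0],p[1],1])
    return (C+d*(z-C[2])/d[2])
def proj(c,P):
    K=np.array([[c["fx"],0,c["cx"]],[0,c["fy"],c["cy"]],[0,0,1]])
    return cv2.projectPoints(np.array(P,float).reshape(-1,3),c["rvec"],c["tvec"],K,c["distortion"])[0][:,0]
E
python3 - <<'E'
from h import *
t=viewer.camera("top"); s=viewer.camera("scene")
def T(x,y,z,o=(260,140),f=5.): return ray(t,(o[0]+(x+.5)/f-.5,o[1]+(y+.5)/f-.5),z)[:2]
def S(x,y,z,o=(245,155),f=5.): return ray(s,(o[0]+(x+.5)/f-.5,o[1]+(y+.5)/f-.5),z)[:2]
np.set_printoptions(precision=4,suppress=True)
for n,a,b in [("y",(186,131),(416,200)),("b",(279,270),(371,94)),("r",(432,203),(204,100))]: print("cap",n,T(*a,.115),S(*b,.115))
for n,a,b in [("y",(194,187),(414,370)),("b",(281,314),None),("r",(419,246),None)]: print("coaster",n,T(*a,.009), S(*b,.009) if b else "")
print("knob",T(320,179,.048),S(290,271,.048)); print("cyl",T(317,186,.034))
tr=[T(*p,.018,o=(115,155)) for p in [(172,57),(545,145),(440,518),(57,420)]]; print("tray",tr,np.mean(tr,0),[np.linalg.norm(tr[i]-tr[i-1]) for i in range(4)])
e=tr[0]-tr[3]; print("ang",np.degrees(np.arctan2(e[1],e[0]))); e=tr[0]-tr[1]; print(np.degrees(np.arctan2(e[1],e[0])))
print("pan",T(268,201,.072,o=(400,135),f=4.5), ray(s,(185,170),.072))
print("beaker",T(102,487,.06),S(588,98,.06),S(583,188,0),T(112,490,0))
b=[T(137,48,.036),T(535,150,.036),T(450,490,.006),T(48,385,.006)];print("bay",b)
E
```

```text
cap y [0.5706 0.0354] [0.574  0.0376]
cap b [ 0.5075 -0.0083] [ 0.5128 -0.0062]
cap r [ 0.54   -0.0765] [ 0.5441 -0.0747]
coaster y [0.5699 0.0359] [0.571  0.0377]
coaster b [ 0.5063 -0.0093] 
coaster r [ 0.5425 -0.0775] 
knob [ 0.5662 -0.0267] [ 0.5683 -0.0242]
cyl [ 0.566  -0.0255]
tray [array([0.5859, 0.4059]), array([0.5461, 0.2195]), array([0.3627, 0.2574]), array([0.4053, 0.4427])] [0.475  0.3314] [np.float64(0.18428759856376192), np.float64(0.1905724341264032), np.float64(0.18730757649624838), np.float64(0.1902186632181804)]
ang -11.532136166709245
77.95954301603372
pan [ 0.5591 -0.3469] [ 0.5679 -0.3383  0.072 ]
beaker [0.4137 0.0715] [0.4111 0.0701] [0.409  0.0715] [0.4178 0.0717]
bay [array([0.6333, 0.0651]), array([ 0.5865, -0.1322]), array([ 0.4212, -0.0945]), array([0.4683, 0.1048])]
```

```bash
cat >> h.py <<'E'
from scipy.spatial.transform import Rotation as Ro
np.set_printoptions(precision=4,suppress=True)
def plan(xyz,jaw=None):
    """tool-frame shift (mm) to xyz; jaw: world direction (deg) of tool y, tool straight down"""
    o=ctrl.get_obs(); R=Ro.from_euler("xyz",o["eef_rot"]).as_matrix()
    print("t",round(o["time_s"],2),"tcp",o["ee_pos"],"grip",round(o["grip_width"]*1000,1),"F",o["force"].round(1),"jawdir",round(np.degrees(np.arctan2(R[1,1],R[0,1])),1),"xaxis",R[:,0])
    print("shift total mm (with present axes)",(R.T@(np.array(xyz)-o["ee_pos"])*1000).round(1))
    if jaw is not None:
        a=np.radians(jaw); x=np.array([0,0,-1.]); y=np.array([np.cos(a),np.sin(a),0]); G=np.c_[x,y,np.cross(x,y)]
        print("rotvec",Ro.from_matrix(R.T@G).as_rotvec(), "shift total after turn",(G.T@(np.array(xyz)-o["ee_pos"])*1000).round(1))
def shot(cam,name,box=None,f=1):
    c=viewer.camera(cam); im=c["img"][:,:,::-1]
    if box: im=im[box[1]:box[3],box[0]:box[2]]
    if f!=1: im=cv2.resize(im,None,fx=f,fy=f,interpolation=cv2.INTER_CUBIC)
    cv2.imwrite(f"pics/{name}.png",im); return c
E
python3 - <<'E'
from h import *
plan((.47,-.02,.27),90); plan((.47,-.02,.27),0)
c=viewer.camera("wrist"); R=cv2.Rodrigues(c["rvec"])[0]; print("cam",-R.T@c["tvec"],R)
shot("scene","s2",(125,125,260,220),5.5)
E
```

```text
t 0.25 tcp [ 0.2415 -0.494   0.2052] grip 94.3 F [0.7 0.1 0.5] jawdir -63.9 xaxis [-0.0002  0.0005 -1.    ]
shift total mm (with present axes) [ -64.6 -325.5 -413.4]
rotvec [-2.6868 -0.0008  0.0001] shift total after turn [-64.8 474.  228.5]
t 0.25 tcp [ 0.2415 -0.494   0.2052] grip 94.3 F [0.7 0.1 0.5] jawdir -63.9 xaxis [-0.0002  0.0005 -1.    ]
shift total mm (with present axes) [ -64.6 -325.5 -413.4]
rotvec [-1.116  -0.0004  0.0005] shift total after turn [ -64.8  228.5 -474. ]
cam [ 0.3109 -0.4598  0.3863] [[ 0.4399 -0.898  -0.0014]
 [-0.8645 -0.4239  0.2702]
 [-0.2433 -0.1177 -0.9628]]
```

View pics/s2.png

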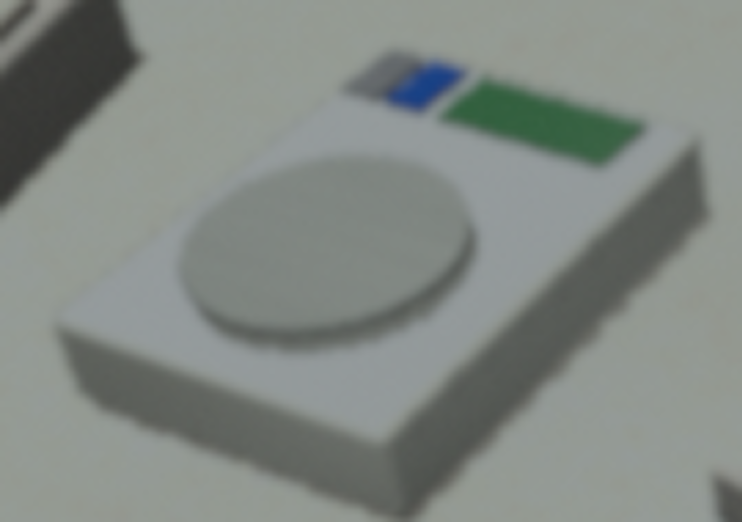

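The pan's ellipse is centred near (326,243) in the crop, which is scene pixel (184,169). Next I'm moving above the bay for a wrist-camera view.

Request:
play_rows(deltas=[[[-19,0,0,-0.0911,0,0,94],[-19,0,0,-0.0911,0,0,94],[-19,0,0,-0.0911,0,0,94],[-19,0,0,-0.0911,0,0,94],[-19,0,0,-0.0911,0,0,60],[0,-36,-15,0,0,0,60],[0,-36,-15,0,0,0,60],[0,-36,-15,0,0,0,60],[0,-36,-15,0,0,0,60],[0,-36,-15,0,0,0,60]]])

```text
time_s: 1.35
ee_pos: [0.1448, -0.323, 0.3003]
eef_rot: [0.542, 1.571, -1.689]
force: [-0.2, 0.2, 0.4]
grip_width: 0.0603
```

Request:
play_rows(deltas=[[[0,-36,-15,0,0,0,60],[0,-36,-15,0,0,0,60],[0,-36,-15,0,0,0,60],[0,-36,-15,0,0,0,60],[0,-36,-15,0,0,0,60],[0,-36,-15,0,0,0,60],[0,-36,-15,0,0,0,60],[0,-36,-15,0,0,0,60],[0,0,0,0,0,0,60],[0,0,0,0,0,0,60]]])

```text
time_s: 2.35
ee_pos: [0.0024, -0.1333, 0.3128]
eef_rot: [-2.349, 1.515, 1.701]
force: [0.4, 0.2, 0.2]
grip_width: 0.0599
```

```bash
python3 - <<'E'
from h import *
plan((.47,-.02,.27),-90)
c=shot("wrist","w1"); import pickle; pickle.dump(c,open("w1.pkl","wb"))
R=cv2.Rodrigues(c["rvec"])[0]; print("cam",-R.T@c["tvec"])
E
```

```text
t 2.35 tcp [ 0.0024 -0.1333  0.3128] grip 59.9 F [0.4 0.2 0.2] jawdir -37.9 xaxis [-0.0073  0.0557 -0.9984]
shift total mm (with present axes) [  45.6  300.6 -375.4]
rotvec [ 0.9075 -0.0185  0.0551] shift total after turn [  42.8 -113.3 -467.6]
cam [ 0.0508 -0.0816  0.4967]
```

View pics/w1.png

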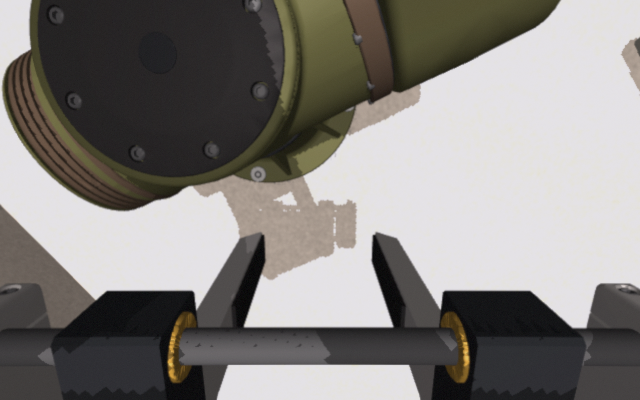

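I had the sign of the turn wrong, so the tool ended up close to the base. There's no contact. I'll back out along the tool's +y.

Request:
play_rows(deltas=[[[0,15,0,0,0,0,60],[0,25,0,0,0,0,60],[0,30,0,0,0,0,60],[0,30,0,0,0,0,60],[0,30,0,0,0,0,60],[0,30,0,0,0,0,60],[0,0,0,0,0,0,60]]])

```text
time_s: 3.1
ee_pos: [0.1314, -0.2313, 0.3055]
eef_rot: [-2.346, 1.511, 1.711]
force: [-1.6, 0.8, -0.2]
grip_width: 0.0601
```

```bash
python3 - <<'E'
from h import *
plan((.3,-.35,.30),-90); print(ctrl.get_obs()["qpos"])
E
```

```text
t 3.1 tcp [ 0.1314 -0.2313  0.3055] grip 60.1 F [-1.6  0.8 -0.2] jawdir -37.5 xaxis [-0.0083  0.0587 -0.9982]
shift total mm (with present axes) [ -2.9 206.1  -8.6]
rotvec [ 0.9151 -0.0192  0.0584] shift total after turn [   5.5  118.7 -168.6]
[-1.2058 -0.4109  1.9673  0.0133  1.643  -0.5498]
```

Request:
play_rows(deltas=[[[0,30,0,0,0,0,60],[0,30,0,0,0,0,60],[0,30,0,0,0,0,60],[0,30,0,0,0,0,60],[0,30,0,0,0,0,60],[0,0,0,0.1,0,0,60],[0,0,0,0.1,0,0,60],[0,0,0,0.1,0,0,60],[0,0,0,0.1,0,0,60],[0,0,0,0.1,0,0,60]]])

```text
time_s: 4.1
ee_pos: [0.2478, -0.3219, 0.3004]
eef_rot: [-1.848, 1.514, 1.702]
force: [0.3, -0.1, -0.2]
grip_width: 0.06
```

Request:
play_rows(deltas=[[[0,0,0,0.1,0,0,60],[0,0,0,0.1,0,0,60],[0,0,0,0.1,0,0,60],[0,0,0,0.1,0,0,60],[0,0,0,0,0,0,60]]])

```text
time_s: 4.6
ee_pos: [0.2477, -0.322, 0.3004]
eef_rot: [-1.451, 1.514, 1.701]
force: [-0.3, 0.4, -0.1]
grip_width: 0.0603
```

```bash
python3 - <<'E'
from h import *
plan((.43,-.03,.30),-90); print(ctrl.get_obs()["qpos"])
E
```

```text
t 4.6 tcp [ 0.2477 -0.322   0.3004] grip 60.3 F [-0.3  0.4 -0.1] jawdir -89.4 xaxis [-0.0074  0.0563 -0.9984]
shift total mm (with present axes) [  15.5 -289.7 -185.4]
rotvec [0.0104 0.0071 0.0564] shift total after turn [   0.4 -292.  -182.3]
[-1.0209 -0.0594  1.7046  0.0231  1.5483  0.5383]
```

Request:
play_rows(deltas=[[[0,0,0,0.0104,0.0071,0.0564,60],[0,-35,-22,0,0,0,60],[0,-35,-22,0,0,0,60],[0,-35,-22,0,0,0,60],[0,-35,-22,0,0,0,60],[0,-35,-22,0,0,0,60],[0,-35,-22,0,0,0,60],[0,-35,-22,0,0,0,60],[0,-35,-22,0,0,0,60],[0,-12,-6,0,0,0,60]]])

```text
time_s: 5.6
ee_pos: [0.4299, -0.0276, 0.3001]
eef_rot: [-1.224, 1.57, 1.925]
force: [-0.9, -1.0, -0.7]
grip_width: 0.0603
```

Request:
play_rows(deltas=[[[0,0,0,0,0,0,60],[0,0,0,0,0,0,60],[0,0,0,0,0,0,60]]])

```text
time_s: 5.9
ee_pos: [0.4287, -0.0315, 0.3005]
eef_rot: [-2.961, 1.571, 0.181]
force: [0.0, 0.7, 0.2]
grip_width: 0.0601
```

```bash
python3 - <<'E'
from h import *
plan((.43,-.03,.30),-90)
c=shot("wrist","w2"); import pickle; pickle.dump(c,open("w2.pkl","wb"))
R=cv2.Rodrigues(c["rvec"])[0]; print("cam",-R.T@c["tvec"])
E
```

```text
t 5.9 tcp [ 0.4287 -0.0315  0.3005] grip 60.1 F [0.  0.7 0.2] jawdir -90.0 xaxis [ 0.0002  0.     -1.    ]
shift total mm (with present axes) [ 0.5 -1.5 -1.3]
rotvec [ 0.0003 -0.0002  0.    ] shift total after turn [ 0.5 -1.5 -1.3]
cam [ 0.5059 -0.0317  0.4816]
```

View pics/w2.png

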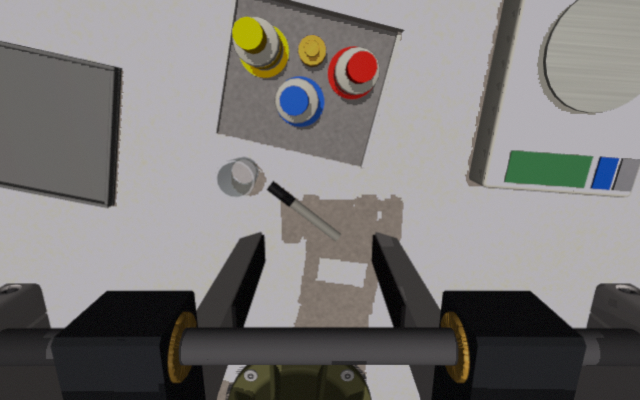

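Now the view is sharp. Caps: yellow (250,33), blue (294,100), red (361,67). Weight (312,50), beaker (239,177). Zooming in.

```bash
python3 - <<'E'
import cv2
a=cv2.imread("pics/w2.png")
cv2.imwrite("pics/w2c.png",cv2.resize(a[0:145,215:405],None,fx=4,fy=4,interpolation=cv2.INTER_CUBIC))
cv2.imwrite("pics/w2d.png",cv2.resize(a[140:210,205:285],None,fx=6,fy=6,interpolation=cv2.INTER_CUBIC))
E
```

```text
(no output)
```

View pics/w2c.png

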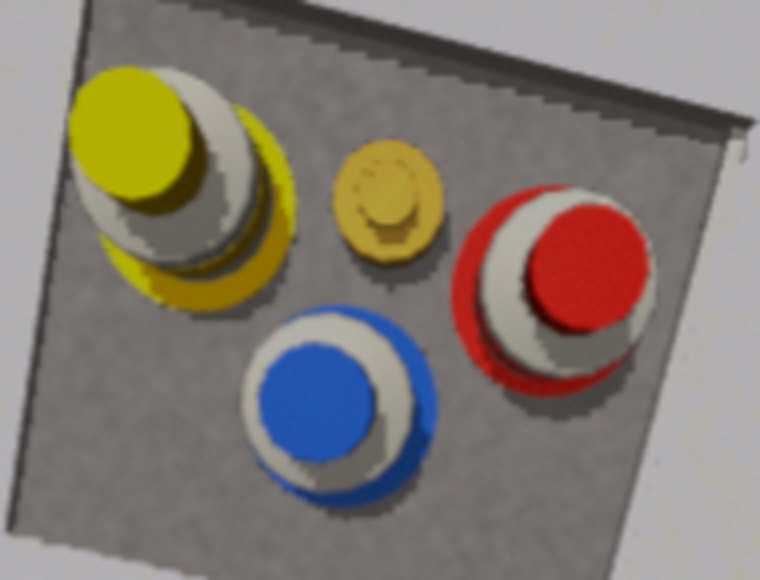

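View pics/w2d.png

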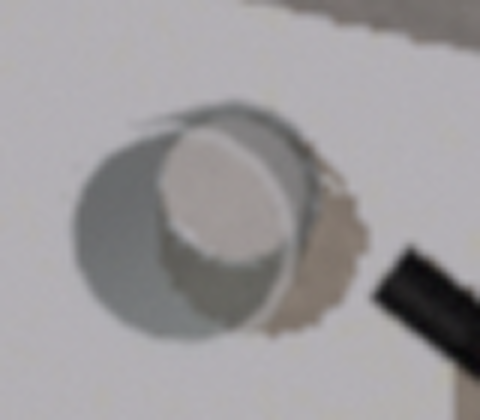

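```bash
python3 - <<'E'
from h import *; import pickle
c=pickle.load(open("w2.pkl","rb"))
def W(x,y,z,o=(215,0),f=4.): return ray(c,(o[0]+(x+.5)/f-.5,o[1]+(y+.5)/f-.5),z)[:2]
print("caps",W(130,133,.115),W(317,403,.115),W(588,268,.115))
# coaster edge reads: right/left/bottom extremes
print("coasters y,b,r",W(199,207,.009),W(343,406,.009),W(549,291,.009))
print("w",W(388,201,.034),W(388,191,.048))
print("beaker",W(185,232,.06,(205,140),6.),"base",W(235,190,0.003,(205,140),6.))
def outl(ctr,z,r):
    a=np.linspace(0,2*np.pi,60); P=np.c_[ctr[0]+r*np.cos(a),ctr[1]+r*np.sin(a),0*a+z]; q=proj(c,P); q=(q-[215,0]+.5)*4-.5; return q.min(0),q.max(0)
for n,p in zip("ybr",[(.572,.0365),(.508,-.0075),(.5415,-.0765)]): print(n,outl(p,.115,.015),outl(p,.009,.032))
print("pan",[ray(c,p,.072)[:2] for p in [(605,56)]])
E
```

```text
caps [0.5705 0.0375] [ 0.5077 -0.0068] [ 0.54   -0.0748]
coasters y,b,r [0.5678 0.0368] [ 0.5072 -0.0081] [ 0.5429 -0.075 ]
w [ 0.5663 -0.0236] [ 0.5671 -0.0239]
beaker [0.4143 0.0717] base [0.412  0.0733]
y (array([71.5517, 57.0577]), array([195.5793, 193.0979])) (array([97.987 , 80.4325]), array([300.4972, 299.9555]))
b (array([261.2187, 339.7044]), array([378.5751, 462.0127])) (array([244.0743, 300.3453]), array([438.1974, 502.6463]))
r (array([534.5255, 196.0067]), array([655.2621, 325.1685])) (array([454.3644, 187.8655]), array([652.7817, 398.8588]))
pan [array([ 0.5541, -0.346 ])]
```

Request:
play_rows(deltas=[[[20,-8,-26,0,0,0,60],[20,-8,-26,0,0,0,60],[30,-8,-27,0,0,0,60],[35,0,0,0,0,0,60],[35,0,0,0,0,0,60],[30,0,0,0,0,0,60],[20,0,0,0,0,0,60],[10,0,0,0,0,0,60],[0,0,0,0,0,0,60],[0,0,0,0,0,0,60]]])

```text
time_s: 6.95
ee_pos: [0.5085, -0.0074, 0.1014]
eef_rot: [-3.122, 1.569, 0.019]
force: [0.1, 0.1, 0.4]
grip_width: 0.0598
```

```bash
python3 - <<'E'
from h import *
plan((.5077,-.0075,.087),-90)
c=shot("wrist","w3"); 
E
```

```text
t 6.95 tcp [ 0.5085 -0.0074  0.1014] grip 59.8 F [0.1 0.1 0.4] jawdir -90.0 xaxis [ 0.0013  0.     -1.    ]
shift total mm (with present axes) [14.4  0.1  0.8]
rotvec [-0.0005 -0.0013  0.    ] shift total after turn [14.4  0.1  0.8]
```

View pics/w3.png

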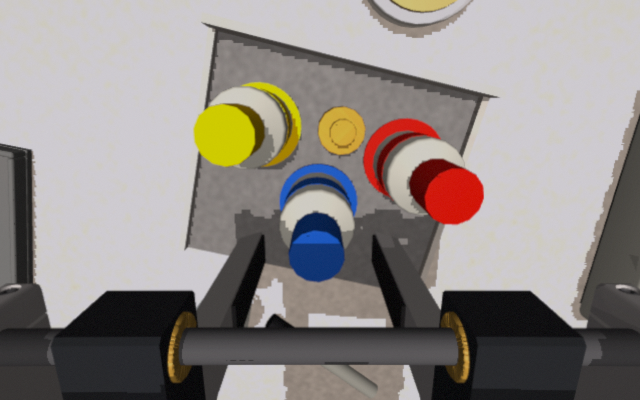

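The blue cap (316,255) is centred between the fingers. I'll descend and grip.

Request:
play_rows(deltas=[[[8,0,0,0,0,0,60],[6,0,1,0,0,0,60],[0,0,0,0,0,0,60],[0,0,0,0,0,0,44],[0,0,0,0,0,0,36],[0,0,0,0,0,0,29],[0,0,0,0,0,0,26],[0,0,0,0,0,0,20],[0,0,0,0,0,0,20],[0,0,0,0,0,0,20]]], grip_force=20)

```text
time_s: 8.0
ee_pos: [0.5071, -0.007, 0.0864]
eef_rot: [-2.401, 1.571, 0.74]
force: [-0.4, 0.3, 1.2]
grip_width: 0.0297
```

```bash
python3 - <<'E'
from h import *
plan((.510,.281,.215),-90)
E
```

```text
t 8.0 tcp [ 0.5071 -0.007   0.0864] grip 29.7 F [-0.4  0.3  1.2] jawdir -90.0 xaxis [ 0.0001  0.0001 -1.    ]
shift total mm (with present axes) [-128.5 -288.1   -2.9]
rotvec [-0.0002 -0.0001  0.0001] shift total after turn [-128.6 -288.    -2.9]
```

Request:
play_rows(deltas=[[[-5,0,0,0,0,0,20],[-12,0,0,0,0,0,20],[-22,0,0,0,0,0,20],[-30,0,0,0,0,0,20],[-30,0,0,0,0,0,20],[-20,-4,0,0,0,0,20],[-9,-12,0,0,0,0,20],[0,-22,-1,0,0,0,20],[0,-30,-1,0,0,0,20],[0,-35,0,0,0,0,20]]])

```text
time_s: 9.0
ee_pos: [0.5087, 0.0972, 0.2142]
eef_rot: [-0.078, 1.57, 3.062]
force: [0.4, -0.4, -1.3]
grip_width: 0.0297
```

Request:
play_rows(deltas=[[[0,-35,0,0,0,0,20],[0,-35,0,0,0,0,20],[0,-35,-1,0,0,0,20],[0,-30,0,0,0,0,20],[0,-25,0,0,0,0,20],[0,-16,0,0,0,0,20],[0,-9,0,0,0,0,20],[10,0,0,0,0,0,20],[20,0,0,0,0,0,20],[20,0,0,0,0,0,20]]])

```text
time_s: 10.0
ee_pos: [0.5101, 0.2799, 0.1632]
eef_rot: [0.823, 1.571, -2.32]
force: [1.4, -0.0, -2.0]
grip_width: 0.0295
```

```bash
python3 - <<'E'
from h import *
plan((.510,.281,.083),-90)
c=shot("wrist","w4");
E
```

```text
t 10.0 tcp [0.5101 0.2799 0.1632] grip 29.5 F [ 1.4 -0.  -2. ] jawdir -90.1 xaxis [-0.0001 -0.0001 -1.    ]
shift total mm (with present axes) [80.2 -1.1  0.1]
rotvec [-0.0011  0.0001 -0.0001] shift total after turn [80.2 -1.1  0.1]
```

View pics/w4.png

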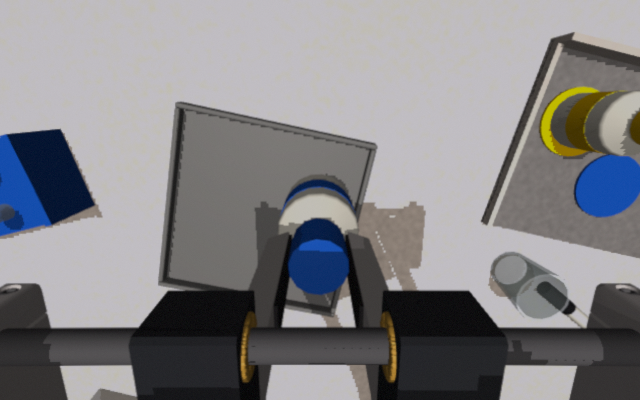

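The bottle is held upright over the tray, whose corners are at (179,103), (376,145), (333,315) and (161,284). I'll check the tray centre.

```bash
python3 - <<'E'
from h import *
c=viewer.camera("wrist")
p=[ray(c,q,.018)[:2] for q in [(179,103),(376,145),(333,315),(161,284)]]; print(p,np.mean(p,0))
plan((.510,.281,.083),-90)
E
```

```text
[array([0.5847, 0.4038]), array([0.5471, 0.2249]), array([0.365 , 0.2629]), array([0.4028, 0.4427])] [0.4749 0.3336]
t 10.1 tcp [0.509  0.2794 0.1613] grip 29.7 F [ 0.3 -0.4 -1.8] jawdir -90.1 xaxis [-0.0046 -0.0022 -1.    ]
shift total mm (with present axes) [78.3 -1.8 -1.3]
rotvec [-0.0013  0.0046 -0.0022] shift total after turn [78.3 -1.6 -1. ]
```

Request:
play_rows(deltas=[[[20,0,0,0,0,0,20],[20,-2,-1,0,0,0,20],[18,0,0,0,0,0,20],[10,0,0,0,0,0,20],[5,0,0,0,0,0,20],[2,0,0,0,0,0,20],[0,0,0,0,0,0,20],[0,0,0,0,0,0,20]]])

```text
time_s: 10.9
ee_pos: [0.5114, 0.2831, 0.0902]
eef_rot: [-2.566, 1.57, 0.576]
force: [-1.2, 0.6, -1.3]
grip_width: 0.0298
```

```bash
python3 - <<'E'
from h import *
plan((.510,.281,.0825),-90)
E
```

```text
t 10.9 tcp [0.5114 0.2831 0.0902] grip 29.8 F [-1.2  0.6 -1.3] jawdir -90.0 xaxis [ 0.001   0.0006 -1.    ]
shift total mm (with present axes) [7.7 2.1 1.4]
rotvec [-0.0002 -0.001   0.0006] shift total after turn [7.7 2.1 1.4]
```

Request:
play_rows(deltas=[[[4,0,0,0,0,0,20],[2,0,0,0,0,0,20],[1,0,0,0,0,0,20],[0,0,0,0,0,0,20]]])

```text
time_s: 11.3
ee_pos: [0.5111, 0.283, 0.0824]
eef_rot: [-1.733, 1.571, 1.408]
force: [0.1, 0.2, -0.7]
grip_width: 0.0295
```

Request:
play_rows(deltas=[[[0,0,0,0,0,0,32],[0,0,0,0,0,0,40],[0,0,0,0,0,0,60],[0,0,0,0,0,0,60],[-10,0,0,0,0,0,60],[-25,0,0,0,0,0,60],[-40,0,0,0,0,0,60],[-30,15,-3,0,0,0,60],[0,30,-8,0,0,0,60],[0,38,-9,0,0,0,60]]])

```text
time_s: 12.3
ee_pos: [0.5313, 0.1999, 0.1892]
eef_rot: [-2.764, 1.568, 0.38]
force: [0.9, -0.1, -0.6]
grip_width: 0.0597
```

Request:
play_rows(deltas=[[[0,40,-10,0,0,0,60],[0,40,-10,0,0,0,60],[0,38,-10,0,0,0,60],[0,30,-8,0,0,0,60],[5,15,-2,0,0,0,60],[20,0,0,0,0,0,60],[30,0,0,0,0,0,60],[25,0,0,0,0,0,60],[5,0,0,0,0,0,60],[0,0,0,0,0,0,60]]])

```text
time_s: 13.3
ee_pos: [0.5708, 0.0374, 0.1023]
eef_rot: [-0.203, 1.57, 2.939]
force: [0.4, 0.3, 0.5]
grip_width: 0.0598
```

```bash
python3 - <<'E'
from h import *
plan((.5705,.037,.087),-90)
c=shot("wrist","w5"); shot("top","t5",(110,130,370,280),3)
E
```

```text
t 13.3 tcp [0.5708 0.0374 0.1023] grip 59.8 F [0.4 0.3 0.5] jawdir -90.0 xaxis [-0.0009  0.0002 -1.    ]
shift total mm (with present axes) [15.3  0.4  0.3]
rotvec [0.0003 0.0009 0.0002] shift total after turn [15.3  0.4  0.3]
```

View pics/w5.png

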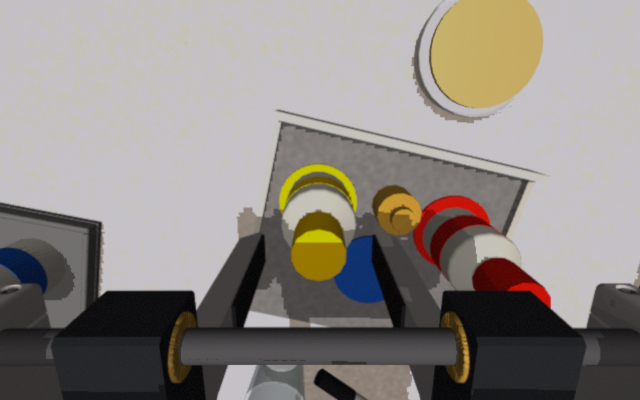

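View pics/t5.png

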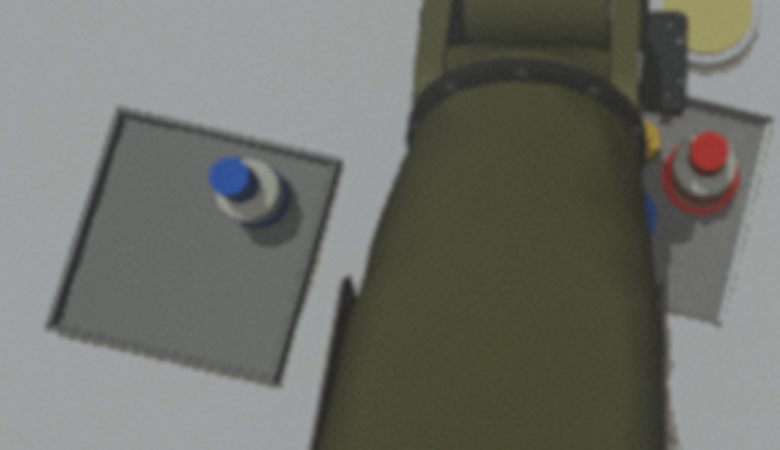

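Blue stands upright in the tray at (232,177), and the yellow cap (319,258) is between the fingers. I'll grip it.

Request:
play_rows(deltas=[[[9,0,0,0,0,0,60],[6,0,0,0,0,0,60],[0,0,0,0,0,0,60],[0,0,0,0,0,0,44],[0,0,0,0,0,0,36],[0,0,0,0,0,0,29],[0,0,0,0,0,0,26],[0,0,0,0,0,0,20],[0,0,0,0,0,0,20],[0,0,0,0,0,0,20]]], grip_force=20)

```text
time_s: 14.4
ee_pos: [0.5711, 0.0369, 0.0874]
eef_rot: [-2.648, 1.571, 0.493]
force: [0.3, -0.2, 1.9]
grip_width: 0.0293
```

```bash
python3 - <<'E'
from h import *
plan((.484,.377,.215),-90)
E
```

```text
t 14.4 tcp [0.5711 0.0369 0.0874] grip 29.3 F [ 0.3 -0.2  1.9] jawdir -90.0 xaxis [ 0.0002  0.0001 -1.    ]
shift total mm (with present axes) [-127.5 -340.1   87.1]
rotvec [-0.0002 -0.0002  0.0001] shift total after turn [-127.6 -340.1   87.1]
```

Request:
play_rows(deltas=[[[-5,0,0,0,0,0,20],[-12,0,0,0,0,0,20],[-22,0,0,0,0,0,20],[-30,0,0,0,0,0,20],[-30,0,0,0,0,0,20],[-20,-4,1,0,0,0,20],[-9,-12,3,0,0,0,20],[0,-22,6,0,0,0,20],[0,-30,8,0,0,0,20],[0,-35,9,0,0,0,20]]])

```text
time_s: 15.4
ee_pos: [0.5433, 0.1411, 0.2151]
eef_rot: [-0.013, 1.57, 3.128]
force: [0.8, -0.1, -1.3]
grip_width: 0.0295
```

Request:
play_rows(deltas=[[[0,-37,9,0,0,0,20],[0,-38,10,0,0,0,20],[0,-38,10,0,0,0,20],[0,-37,10,0,0,0,20],[0,-35,9,0,0,0,20],[0,-27,6,0,0,0,20],[0,-17,4,0,0,0,20],[0,-8,2,0,0,0,20],[0,0,0,0,0,0,20],[0,0,0,0,0,0,20]]])

```text
time_s: 16.4
ee_pos: [0.4844, 0.3761, 0.2153]
eef_rot: [0.663, 1.57, -2.48]
force: [-0.1, 0.1, -1.2]
grip_width: 0.0299
```

```bash
python3 - <<'E'
from h import *
plan((.484,.377,.0834),-90)
E
```

```text
t 16.4 tcp [0.4844 0.3761 0.2153] grip 29.9 F [-0.1  0.1 -1.2] jawdir -90.1 xaxis [-0.0003 -0.0002 -1.    ]
shift total mm (with present axes) [131.9  -0.9   0.4]
rotvec [-0.0009  0.0003 -0.0002] shift total after turn [131.9  -0.9   0.4]
```

Request:
play_rows(deltas=[[[10,0,0,0,0,0,20],[20,0,0,0,0,0,20],[28,0,0,0,0,0,20],[28,0,0,0,0,0,20],[20,0,0,0,0,0,20],[12,0,0,0,0,0,20],[7,0,0,0,0,0,20],[4,0,0,0,0,0,20],[2,0,0,0,0,0,20],[0,0,0,0,0,0,20]]])

```text
time_s: 17.4
ee_pos: [0.4843, 0.3771, 0.0849]
eef_rot: [-2.402, 1.57, 0.739]
force: [0.8, 0.3, -1.5]
grip_width: 0.0298
```

```bash
python3 - <<'E'
from h import *
plan((.484,.377,.0834),-90)
E
```

```text
t 17.4 tcp [0.4843 0.3771 0.0849] grip 29.8 F [ 0.8  0.3 -1.5] jawdir -90.0 xaxis [ 0.0006  0.0006 -1.    ]
shift total mm (with present axes) [1.5 0.1 0.3]
rotvec [-0.0002 -0.0006  0.0006] shift total after turn [1.5 0.1 0.3]
```

Request:
play_rows(deltas=[[[1,0,0,0,0,0,20],[0.5,0,0,0,0,0,20],[0,0,0,0,0,0,20],[0,0,0,0,0,0,32],[0,0,0,0,0,0,40],[0,0,0,0,0,0,60],[0,0,0,0,0,0,60],[-10,0,0,0,0,0,60],[-25,0,0,0,0,0,60],[-40,0,0,0,0,0,60]]])

```text
time_s: 18.4
ee_pos: [0.4833, 0.3764, 0.1575]
eef_rot: [0.57, 1.567, -2.571]
force: [0.5, 0.6, 1.3]
grip_width: 0.0597
```

Request:
play_rows(deltas=[[[-30,20,-2,0,0,0,60],[-5,35,-4,0,0,0,60],[0,42,-5,0,0,0,60],[0,42,-5,0,0,0,60],[0,42,-5,0,0,0,60],[0,42,-5,0,0,0,60],[0,42,-5,0,0,0,60],[0,42,-5,0,0,0,60],[0,42,-5,0,0,0,60],[0,42,-5,0,0,0,60]]])

```text
time_s: 19.4
ee_pos: [0.53, -0.0158, 0.1938]
eef_rot: [3.139, 1.57, -0.003]
force: [0.4, 0.0, 0.6]
grip_width: 0.0599
```

Request:
play_rows(deltas=[[[0,36,-5,0,0,0,60],[0,20,-4,0,0,0,60],[0,5,-1,0,0,0,60],[20,0,0,0,0,0,60],[30,0,0,0,0,0,60],[30,0,0,0,0,0,60],[10,0,0,0,0,0,60],[0,0,0,0,0,0,60],[0,0,0,0,0,0,60]]])

```text
time_s: 20.3
ee_pos: [0.5407, -0.0748, 0.1043]
eef_rot: [3.029, 1.569, -0.113]
force: [-0.2, -0.4, 0.6]
grip_width: 0.0607
```

```bash
python3 - <<'E'
from h import *
plan((.5405,-.0755,.087),-90)
c=shot("wrist","w6"); shot("top","t6",(110,130,370,280),3)
E
```

```text
t 20.3 tcp [ 0.5407 -0.0748  0.1043] grip 60.7 F [-0.2 -0.4  0.6] jawdir -90.0 xaxis [ 0.0016 -0.0002 -1.    ]
shift total mm (with present axes) [17.3  0.7  0.2]
rotvec [ 0.0002 -0.0016 -0.0002] shift total after turn [17.3  0.7  0.2]
```

View pics/w6.png

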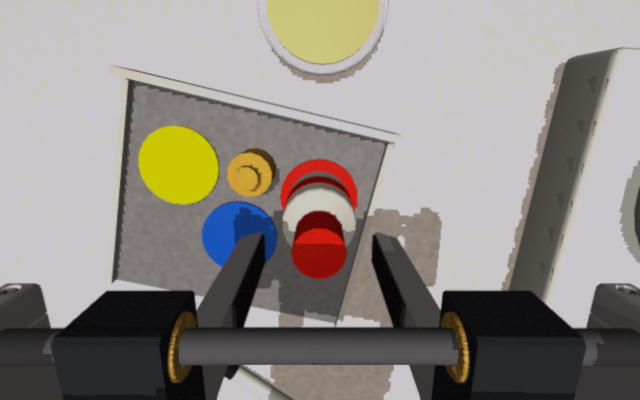

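View pics/t6.png

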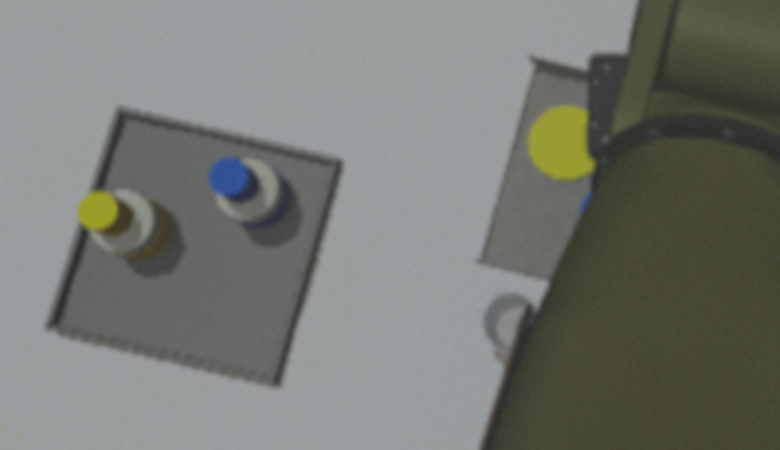

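Yellow and blue both stand in the tray, and the red cap (319,256) is between the fingers. I'll grip it.

Request:
play_rows(deltas=[[[10,0,0,0,0,0,60],[7,0.5,0,0,0,0,60],[0,0,0,0,0,0,60],[0,0,0,0,0,0,44],[0,0,0,0,0,0,36],[0,0,0,0,0,0,29],[0,0,0,0,0,0,26],[0,0,0,0,0,0,20],[0,0,0,0,0,0,20],[0,0,0,0,0,0,20]]], grip_force=20)

```text
time_s: 21.4
ee_pos: [0.5401, -0.0755, 0.0859]
eef_rot: [-2.677, 1.571, 0.465]
force: [-0.4, 0.2, 0.9]
grip_width: 0.0298
```

```bash
python3 - <<'E'
from h import *
c=viewer.camera("wrist")
print("coaster y",ray(c,(178,164),.009))
plan((.424,.298,.215),-90)
E
```

```text
coaster y [0.5723 0.0302 0.009 ]
t 21.45 tcp [ 0.5401 -0.0755  0.0859] grip 29.7 F [-0.2 -0.3  0.9] jawdir -90.0 xaxis [ 0.0002  0.0001 -1.    ]
shift total mm (with present axes) [-129.1 -373.5  116.1]
rotvec [-0.0001 -0.0002  0.0001] shift total after turn [-129.1 -373.5  116.1]
```

Request:
play_rows(deltas=[[[-5,0,0,0,0,0,20],[-12,0,0,0,0,0,20],[-22,0,0,0,0,0,20],[-30,0,0,0,0,0,20],[-30,0,0,0,0,0,20],[-20,-4,1,0,0,0,20],[-10,-12,4,0,0,0,20],[0,-22,7,0,0,0,20],[0,-30,9,0,0,0,20],[0,-35,11,0,0,0,20]]])

```text
time_s: 22.45
ee_pos: [0.5071, 0.0286, 0.2146]
eef_rot: [-0.2, 1.57, 2.94]
force: [0.8, 1.2, -1.5]
grip_width: 0.03
```

Request:
play_rows(deltas=[[[0,-38,12,0,0,0,20],[0,-38,12,0,0,0,20],[0,-38,12,0,0,0,20],[0,-38,12,0,0,0,20],[0,-38,12,0,0,0,20],[0,-32,10,0,0,0,20],[0,-26,8,0,0,0,20],[0,-15,4,0,0,0,20],[0,-7,2,0,0,0,20],[0,0,0,0,0,0,20]]])

```text
time_s: 23.45
ee_pos: [0.4239, 0.2976, 0.2147]
eef_rot: [0.377, 1.57, -2.764]
force: [-0.8, 0.4, -1.9]
grip_width: 0.0298
```

Request:
play_rows(deltas=[[[10,0,0,0,0,0,20],[20,0,0,0,0,0,20],[28,0,0,0,0,0,20],[28,0,0,0,0,0,20],[20,0,0,0,0,0,20],[10,0,0,0,0,0,20],[7,0,0,0,0,0,20],[4,0,0,0,0,0,20],[0,0,0,0,0,0,20],[0,0,0,0,0,0,20]]])

```text
time_s: 24.45
ee_pos: [0.4244, 0.2976, 0.0886]
eef_rot: [-2.469, 1.57, 0.673]
force: [0.7, 0.8, -2.0]
grip_width: 0.0296
```

```bash
python3 - <<'E'
from h import *
plan((.424,.298,.0819),-90)
E
```

```text
t 24.45 tcp [0.4244 0.2976 0.0886] grip 29.6 F [ 0.7  0.8 -2. ] jawdir -90.0 xaxis [ 0.0009  0.0007 -1.    ]
shift total mm (with present axes) [ 6.7 -0.4  0.4]
rotvec [-0.0002 -0.0009  0.0007] shift total after turn [ 6.7 -0.4  0.4]
```

Request:
play_rows(deltas=[[[4,0,0,0,0,0,20],[2,0,0,0,0,0,20],[0.5,0,0,0,0,0,20],[0,0,0,0,0,0,20],[0,0,0,0,0,0,32],[0,0,0,0,0,0,40],[0,0,0,0,0,0,60],[0,0,0,0,0,0,60],[-10,0,0,0,0,0,60],[-25,0,0,0,0,0,60]]])

```text
time_s: 25.45
ee_pos: [0.4233, 0.297, 0.1157]
eef_rot: [0.513, 1.567, -2.628]
force: [0.1, -0.9, 0.3]
grip_width: 0.0595
```

Request:
play_rows(deltas=[[[-40,0,0,0,0,0,60],[-35,15,-6,0,0,0,60],[-8,30,-13,0,0,0,60],[0,40,-18,0,0,0,60],[0,40,-18,0,0,0,60],[0,40,-18,0,0,0,60],[0,40,-18,0,0,0,60],[0,40,-18,0,0,0,60],[0,40,-18,0,0,0,60],[0,25,-11,0,0,0,60]]])

```text
time_s: 26.45
ee_pos: [0.5627, -0.0153, 0.2]
eef_rot: [2.931, 1.57, -0.212]
force: [0.6, 0.2, 0.2]
grip_width: 0.0601
```

Request:
play_rows(deltas=[[[0,12,-4,0,0,0,60],[0,0,0,-0.09,0,0,60],[0,0,0,-0.09,0,0,60],[0,0,0,-0.09,0,0,60],[0,0,0,-0.09,0,0,60],[0,0,0,-0.09,0,0,60],[0,0,0,-0.09,0,0,60],[0,0,0,-0.09,0,0,60],[0,0,0,0,0,0,60],[0,0,0,0,0,0,60]]])

```text
time_s: 27.45
ee_pos: [0.5659, -0.024, 0.1997]
eef_rot: [-3.116, 1.571, 0.653]
force: [0.8, 0.4, 0.5]
grip_width: 0.0601
```

```bash
python3 - <<'E'
from h import *; import pickle
plan((.5665,-.0245,.01),-54)
c=shot("wrist","w7"); shot("top","t7",(110,130,370,280),3); pickle.dump(c,open("w7.pkl","wb"))
E
```

```text
t 27.45 tcp [ 0.5659 -0.024   0.1997] grip 60.1 F [0.8 0.4 0.5] jawdir -54.0 xaxis [ 0.0002  0.0002 -1.    ]
shift total mm (with present axes) [189.7   0.8  -0.1]
rotvec [-0.0005 -0.0003  0.    ] shift total after turn [189.7   0.8  -0.2]
```

View pics/w7.png

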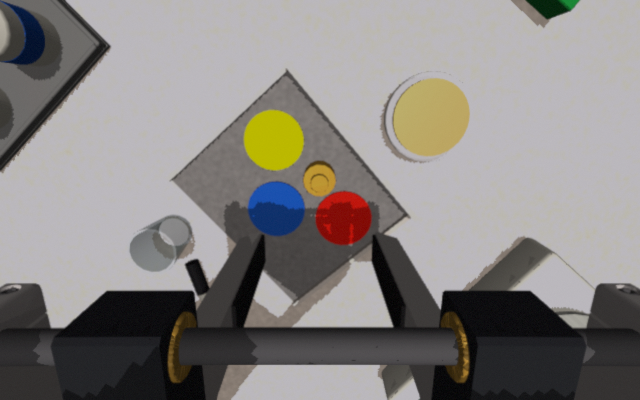

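View pics/t7.png

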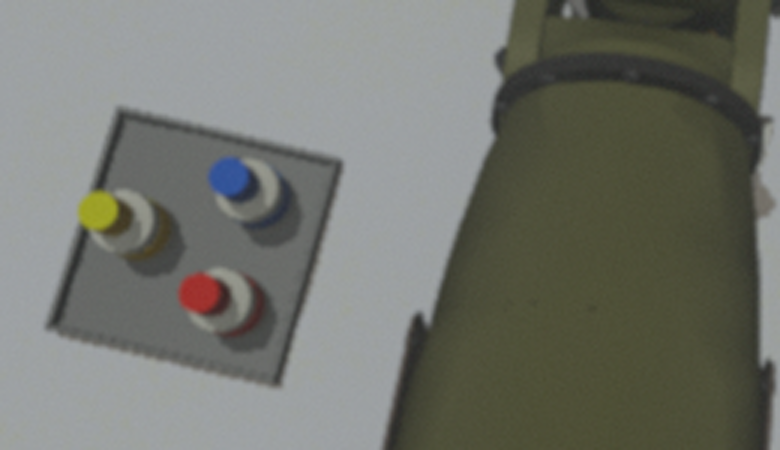

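All three bottles stand in the tray. Weight is at (319,179) and the coasters are fully visible, so I'll measure the coaster centres.

```bash
python3 - <<'E'
from h import *; import pickle
c=pickle.load(open("w7.pkl","rb")); hsv=cv2.cvtColor(c["img"],cv2.COLOR_RGB2HSV)
for n,lo,hi,ctr in [("y",24,36,(273,140)),("b",100,125,(276,208)),("r",170,185,(343,217))]:
    h=hsv[...,0].astype(int); m=((h>=lo)&(h<=hi))|((n=="r")&(h<=5)); m&=hsv[...,1]>110
    M=np.zeros_like(m); M[ctr[1]-40:ctr[1]+40,ctr[0]-40:ctr[0]+40]=1; m=(m&M).astype(np.uint8)
    cs=max(cv2.findContours(m,0,cv2.CHAIN_APPROX_NONE)[0],key=cv2.contourArea); e=cv2.fitEllipse(cs); print(n,e,ray(c,e[0],.009))
print("knob",ray(c,(319.5,182),.048),"cyl",ray(c,(319.5,179),.034))
shot("wrist","w7c",(285,145,355,215),8)
E
```

```text
y ((273.3727111816406, 139.69674682617188), (58.750022888183594, 60.86677551269531), 143.97801208496094) [0.5688 0.0383 0.009 ]
b ((275.9400939941406, 208.42337036132812), (53.288936614990234, 56.239097595214844), 105.85844421386719) [ 0.5068 -0.0071  0.009 ]
r ((343.0604248046875, 217.79901123046875), (53.17709732055664, 56.14423370361328), 78.30332946777344) [ 0.5424 -0.0752  0.009 ]
knob [ 0.5675 -0.0236  0.048 ] cyl [ 0.5675 -0.0236  0.034 ]
```

View pics/w7c.png

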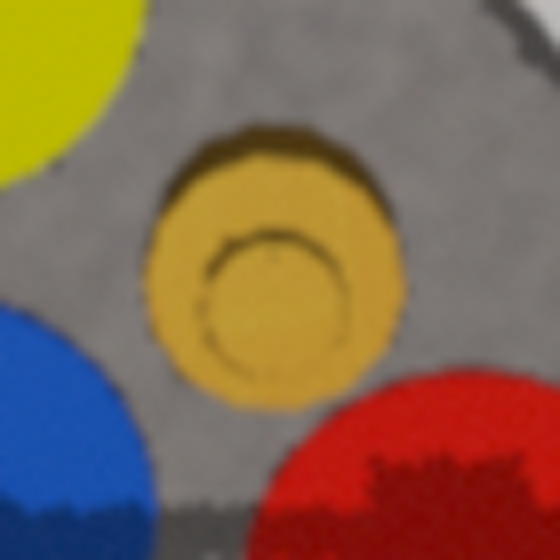

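Request:
play_rows(deltas=[[[15,0,-0.8,0,0,0,50],[30,0,0,0,0,0,46],[35,0,0,0,0,0,46],[35,0,0,0,0,0,46],[30,0,0,0,0,0,46],[18,0,0,0,0,0,46],[10,0,0,0,0,0,46],[6,0,0,0,0,0,46],[0,0,0,0,0,0,46],[0,0,0,0,0,0,46]]])

```text
time_s: 28.6
ee_pos: [0.5672, -0.0241, 0.0212]
eef_rot: [2.502, 1.57, -0.01]
force: [0.1, -0.1, 0.0]
grip_width: 0.0463
```

```bash
python3 - <<'E'
from h import *
plan((.5667,-.0238,.010),-54)
c=shot("wrist","w8",(200,130,440,300),3)
E
```

```text
t 28.6 tcp [ 0.5672 -0.0241  0.0212] grip 46.3 F [ 0.1 -0.1  0. ] jawdir -53.9 xaxis [ 0.0013 -0.     -1.    ]
shift total mm (with present axes) [11.2 -0.6  0.2]
rotvec [ 0.0013 -0.001  -0.0008] shift total after turn [11.2 -0.5  0.2]
```

View pics/w8.png

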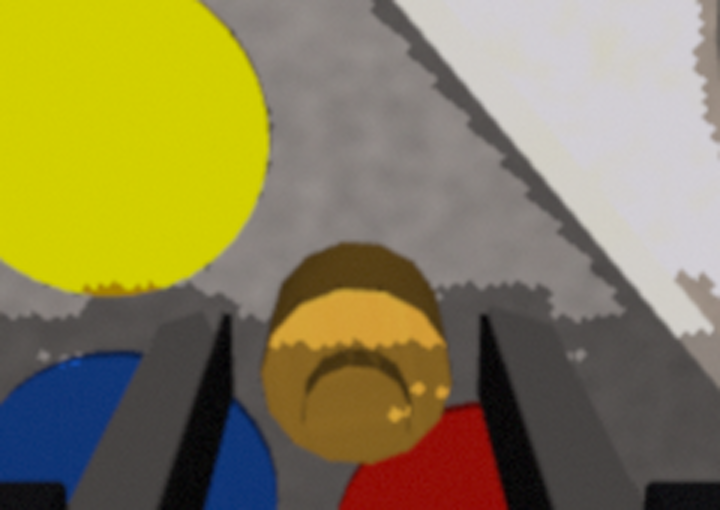

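The weight (356,370 in the crop) is centred between the fingers. I'll descend and grip it.

Request:
play_rows(deltas=[[[5,0,0,0,0,0,46],[4,0,0,0,0,0,46],[2,0,0,0,0,0,46],[0,0,0,0,0,0,46],[0,0,0,0,0,0,40],[0,0,0,0,0,0,33],[0,0,0,0,0,0,28],[0,0,0,0,0,0,25],[0,0,0,0,0,0,25],[0,0,0,0,0,0,25]]], grip_force=25)

```text
time_s: 29.65
ee_pos: [0.5668, -0.0241, 0.0094]
eef_rot: [2.93, 1.571, 0.418]
force: [0.3, -0.5, 0.7]
grip_width: 0.0334
```

```bash
python3 - <<'E'
from h import *
plan((.5667,-.0238,.150),-54)
E
```

```text
t 29.65 tcp [ 0.5668 -0.0241  0.0094] grip 33.4 F [ 0.3 -0.5  0.7] jawdir -53.9 xaxis [ 0.0002  0.0001 -1.    ]
shift total mm (with present axes) [-140.6   -0.3   -0.2]
rotvec [ 0.0015 -0.0002 -0.    ] shift total after turn [-140.6   -0.3   -0.1]
```

Request:
play_rows(deltas=[[[-5,0,0,0,0,0,25],[-12,0,0,0,0,0,25],[-25,0,0,0,0,0,25],[-35,0,0,0,0,0,25],[-40,0,0,0,0,0,25],[-40,5,5,0,0,0,25],[-30,12,12,0,0,0,25],[-12,20,20,0,0,0,25],[0,25,25,0,0,0,25],[0,25,25,0,0,0,25]]])

```text
time_s: 30.65
ee_pos: [0.5473, -0.1466, 0.2098]
eef_rot: [2.292, 1.569, -0.219]
force: [0.7, -0.0, -2.1]
grip_width: 0.0331
```

Request:
play_rows(deltas=[[[0,25,25,0,0,0,25],[0,25,25,0,0,0,25],[0,20,20,0,0,0,25],[0,12,12,0,0,0,25],[0,6,6,0,0,0,25],[0,0,0,0,0,0,25],[0,0,0,0,0,0,25]]])

```text
time_s: 31.35
ee_pos: [0.5286, -0.2676, 0.2084]
eef_rot: [-2.029, 1.57, 1.743]
force: [0.4, 0.1, -2.7]
grip_width: 0.0336
```

```bash
python3 - <<'E'
from h import *; import pickle
plan((.56,-.344,.11),-54)
c=shot("wrist","w9"); pickle.dump(c,open("w9.pkl","wb"))
E
```

```text
t 31.35 tcp [ 0.5286 -0.2676  0.2084] grip 33.6 F [ 0.4  0.1 -2.7] jawdir -53.9 xaxis [-0.0001  0.0004 -1.    ]
shift total mm (with present axes) [98.4 80.2 19.7]
rotvec [ 0.0023 -0.0002  0.0003] shift total after turn [98.4 80.3 19.5]
```

View pics/w9.png

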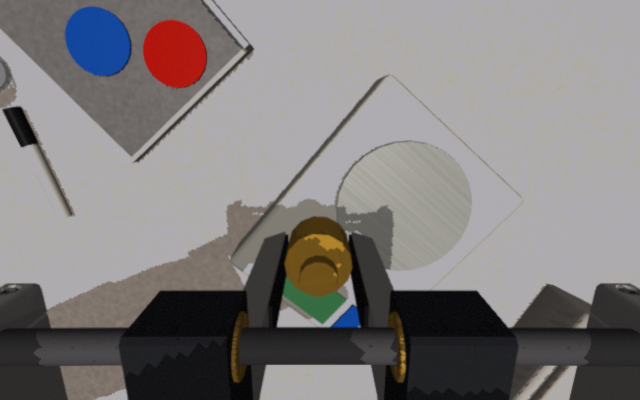

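The weight is held upright, and the pan spans x 336–471, y 140–270, so its centre is about (404,205).

```bash
python3 - <<'E'
from h import *; import pickle
c=pickle.load(open("w9.pkl","rb"))
im=cv2.resize(c["img"][125:285,320:490,::-1],None,fx=4,fy=4,interpolation=cv2.INTER_CUBIC); 
p=ray(c,(404,205),.072); print(p)
for col,ctr in [((0,0,255),p[:2]),((255,0,0),(.56,-.344))]:
    a=np.linspace(0,2*np.pi,80); q=proj(c,np.c_[ctr[0]+.065*np.cos(a),ctr[1]+.065*np.sin(a),0*a+.072]); q=((q-[320,125]+.5)*4-.5).round().astype(int)
    cv2.polylines(im,[q.reshape(-1,1,2)],True,col,1)
cv2.imwrite("pics/w9c.png",im)
E
```

```text
[ 0.5626 -0.344   0.072 ]
```

View pics/w9c.png

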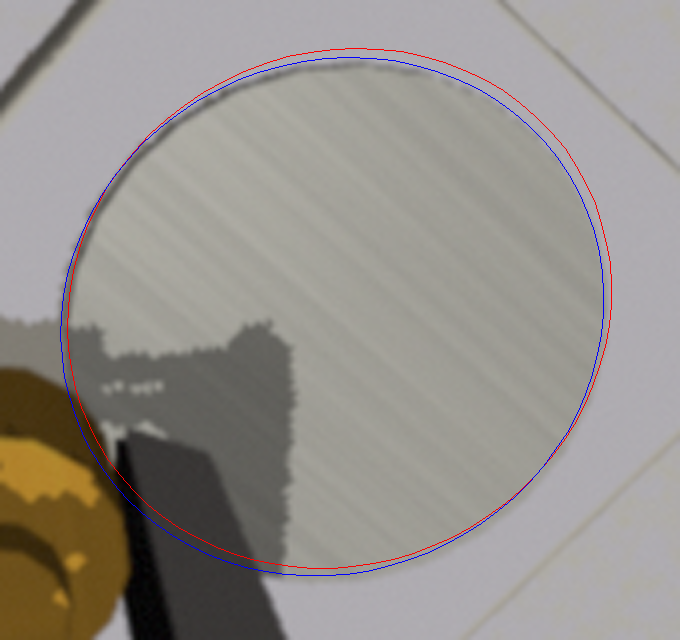

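Request:
play_rows(deltas=[[[0,10,2,0,0,0,25],[0,20,5,0,0,0,25],[5,25,7,0,0,0,25],[15,18,4,0,0,0,25],[25,7,2,0,0,0,25],[30,0,0,0,0,0,25],[25,0,0,0,0,0,25],[15,0,0,0,0,0,25],[8,0,0,0,0,0,25],[0,0,0,0,0,0,25]]])

```text
time_s: 32.4
ee_pos: [0.5594, -0.3449, 0.0849]
eef_rot: [-1.358, 1.57, 2.413]
force: [-0.2, -1.3, -1.6]
grip_width: 0.0333
```

Request:
play_rows(deltas=[[[0,0,0,0,0,0,25],[0,0,0,0,0,0,25]]])

```text
time_s: 32.6
ee_pos: [0.5598, -0.3453, 0.0867]
eef_rot: [1.94, 1.569, -0.572]
force: [-0.2, -0.5, -2.7]
grip_width: 0.0336
```

```bash
python3 - <<'E'
from h import *
plan((.5595,-.3445,.0754),-54)
E
```

```text
t 32.6 tcp [ 0.5598 -0.3453  0.0867] grip 33.6 F [-0.2 -0.5 -2.7] jawdir -53.9 xaxis [ 0.0016 -0.001  -1.    ]
shift total mm (with present axes) [11.3 -0.9 -0.2]
rotvec [ 0.0016 -0.0007 -0.0018] shift total after turn [11.3 -0.8 -0.2]
```

Request:
play_rows(deltas=[[[4,0,0,0,0,0,25],[3,0,0,0,0,0,25],[2,0,0,0,0,0,25],[1,0,0,0,0,0,25],[0,0,0,0,0,0,25],[0,0,0,0,0,0,25]]])

```text
time_s: 33.2
ee_pos: [0.5593, -0.345, 0.0755]
eef_rot: [2.757, 1.571, 0.245]
force: [-0.9, 0.3, 2.3]
grip_width: 0.0336
```

```bash
python3 - <<'E'
from h import *
plan((.5595,-.3445,.0754),-54)
E
```

```text
t 33.2 tcp [ 0.5593 -0.345   0.0755] grip 33.6 F [-0.9  0.3  2.3] jawdir -53.9 xaxis [ 0.0001  0.     -1.    ]
shift total mm (with present axes) [ 0.1 -0.3 -0.5]
rotvec [ 0.0015 -0.0001 -0.    ] shift total after turn [ 0.1 -0.3 -0.5]
```

Contact is felt: Fz went from about −2.7 to +2.3 N. Releasing and rising.

Request:
play_rows(deltas=[[[0,0,0,0,0,0,35],[0,0,0,0,0,0,38],[0,0,0,0,0,0,46],[0,0,0,0,0,0,46],[-5,0,0,0,0,0,46],[-15,0,0,0,0,0,50],[-30,0,0,0,0,0,60],[-40,0,0,0,0,0,60],[-40,0,0,0,0,0,60],[0,0,0,0,0,0,60]]])

```text
time_s: 34.2
ee_pos: [0.5608, -0.3461, 0.2132]
eef_rot: [1.911, 1.56, -0.6]
force: [0.1, 0.1, 0.1]
grip_width: 0.0601
```

Request:
play_rows(deltas=[[[0,-6,0,0.09,0,0,60],[0,-10,0,0.09,0,0,60],[0,-10,0,0.09,0,0,60],[0,-10,0,0.09,0,0,60],[0,-10,0,0.09,0,0,60],[0,-10,0,0.09,0,0,60],[0,-10,0,0.09,0,0,60],[0,0,0,0,0,0,60],[0,0,0,0,0,0,60]]])

```text
time_s: 35.1
ee_pos: [0.5375, -0.284, 0.2058]
eef_rot: [2.561, 1.57, -0.578]
force: [0.5, -0.4, 0.7]
grip_width: 0.0599
```

```bash
python3 - <<'E'
from h import *
plan((.424,.298,.083),-90)
c=shot("wrist","w10"); shot("scene","s10",(125,125,260,220),5.5)
E
```

```text
t 35.1 tcp [ 0.5375 -0.284   0.2058] grip 59.9 F [ 0.5 -0.4  0.7] jawdir -89.8 xaxis [ 0.0004 -0.0003 -1.    ]
shift total mm (with present axes) [ 122.6 -582.3  111.9]
rotvec [ 0.0027 -0.0004 -0.0003] shift total after turn [ 122.8 -582.   113.5]
```

View pics/w10.png

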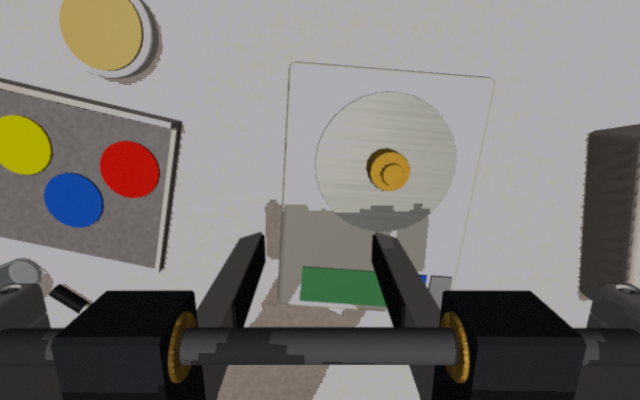

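View pics/s10.png

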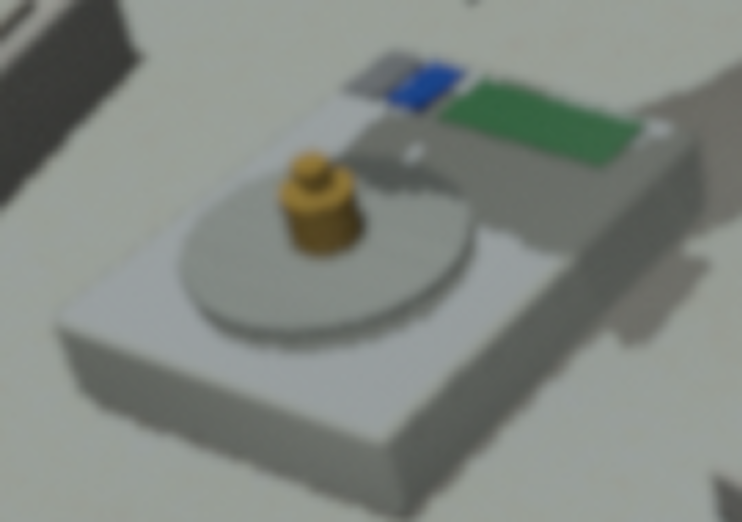

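The weight stands upright. I'll compare its centre (390,170) with the pan's (386,161), allowing for their heights.

```bash
python3 - <<'E'
from h import *
c=viewer.camera("wrist")
im=cv2.resize(c["img"][80:240,305:465,::-1],None,fx=4,fy=4,interpolation=cv2.INTER_CUBIC)
print(ray(c,(385.5,161),.072), ray(c,(390.3,170),.1),ray(c,(393,174),.114))
for col,ctr,z,r in [((0,0,255),(.5595,-.3445),.072,.065),((255,0,0),(.5593,-.345),.1,.017),((255,0,255),(.5593,-.345),.114,.009)]:
    a=np.linspace(0,2*np.pi,80); q=proj(c,np.c_[ctr[0]+r*np.cos(a),ctr[1]+r*np.sin(a),0*a+z]); q=((q-[305,80]+.5)*4-.5).round().astype(int)
    cv2.polylines(im,[q.reshape(-1,1,2)],True,col,1)
cv2.imwrite("pics/w10c.png",im)
E
```

```text
[ 0.5627 -0.3463  0.072 ] [ 0.5597 -0.3452  0.1   ] [ 0.5591 -0.3446  0.114 ]
```

View pics/w10c.png

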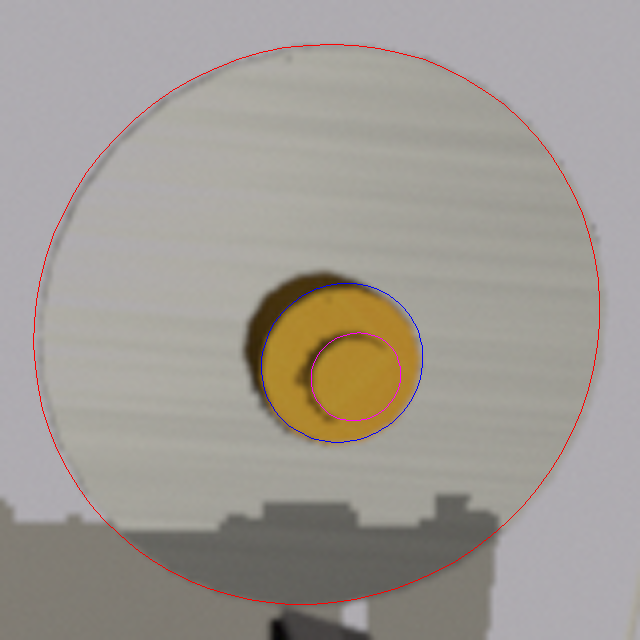

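The overlay shows the weight within about 2 mm of the pan's centre. Now the bottles go back, red first.

Request:
play_rows(deltas=[[[0,-20,4,0.0027,0,0,60],[0,-35,7,0,0,0,60],[0,-42,8,0,0,0,60],[0,-42,8,0,0,0,60],[0,-42,8,0,0,0,60],[0,-42,8,0,0,0,60],[0,-42,8,0,0,0,60],[0,-42,8,0,0,0,60],[0,-42,8,0,0,0,60],[0,-42,8,0,0,0,60]]])

```text
time_s: 36.25
ee_pos: [0.4631, 0.1088, 0.2056]
eef_rot: [-2.701, 1.57, 0.438]
force: [0.5, -0.2, -0.3]
grip_width: 0.0598
```

Request:
play_rows(deltas=[[[0,-42,8,0,0,0,60],[0,-42,8,0,0,0,60],[0,-42,8,0,0,0,60],[0,-35,8,0,0,0,60],[0,-22,4,0,0,0,60],[0,-8,2,0,0,0,60],[20,0,0,0,0,0,60],[30,0,0,0,0,0,60],[30,0,0,0,0,0,60],[0,0,0,0,0,0,60]]])

```text
time_s: 37.25
ee_pos: [0.4249, 0.2968, 0.1222]
eef_rot: [0.536, 1.565, -2.609]
force: [-0.3, 0.1, -0.7]
grip_width: 0.0599
```

Request:
play_rows(deltas=[[[10,0,0,0,0,0,60],[10,0,0,0,0,0,60],[0,0,0,0,0,0,60],[0,0,0,0,0,0,60]]])

```text
time_s: 37.65
ee_pos: [0.4262, 0.2986, 0.1059]
eef_rot: [-2.328, 1.57, 0.811]
force: [-0.9, -0.3, 0.1]
grip_width: 0.0598
```

```bash
python3 - <<'E'
from h import *
plan((.4244,.2976,.082),-90)
c=shot("wrist","w11")
E
```

```text
t 37.65 tcp [0.4262 0.2986 0.1059] grip 59.8 F [-0.9 -0.3  0.1] jawdir -90.2 xaxis [ 0.0004  0.0004 -1.    ]
shift total mm (with present axes) [23.9  1.   1.9]
rotvec [-0.0029 -0.0004  0.0004] shift total after turn [23.9  1.   1.8]
```

View pics/w11.png

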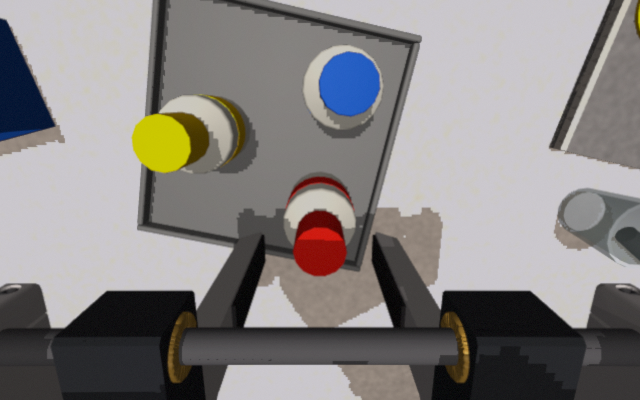

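The red cap (320,252) is between the fingers. Descending to grip with a small correction.

Request:
play_rows(deltas=[[[12,1,1.8,-0.003,0,0,60],[8,0,0,0,0,0,60],[4,0,0,0,0,0,60],[0,0,0,0,0,0,60],[0,0,0,0,0,0,60]]])

```text
time_s: 38.2
ee_pos: [0.4243, 0.2976, 0.0814]
eef_rot: [-0.985, 1.571, 2.157]
force: [0.4, 0.6, 0.4]
grip_width: 0.0599
```

```bash
python3 - <<'E'
from h import *
plan((.4244,.2976,.082),-90)
E
```

```text
t 38.2 tcp [0.4243 0.2976 0.0814] grip 59.9 F [0.4 0.6 0.4] jawdir -90.0 xaxis [-0.0001  0.0001 -1.    ]
shift total mm (with present axes) [-0.6  0.  -0.1]
rotvec [0.0002 0.0001 0.0001] shift total after turn [-0.6  0.  -0.1]
```

Request:
play_rows(deltas=[[[0,0,0,0,0,0,44],[0,0,0,0,0,0,36],[0,0,0,0,0,0,29],[0,0,0,0,0,0,26],[0,0,0,0,0,0,20],[0,0,0,0,0,0,20],[0,0,0,0,0,0,20],[-5,0,0,0,0,0,20],[-12,0,0,0,0,0,20],[-22,0,0,0,0,0,20]]], grip_force=20)

```text
time_s: 39.2
ee_pos: [0.4237, 0.2972, 0.1205]
eef_rot: [0.467, 1.569, -2.674]
force: [0.1, 0.3, -1.0]
grip_width: 0.0298
```

Request:
play_rows(deltas=[[[-30,0,0,0,0,0,20],[-30,0,0,0,0,0,20],[-20,4,-1,0,0,0,20],[-13,12,-4,0,0,0,20],[0,22,-7,0,0,0,20],[0,30,-10,0,0,0,20],[0,38,-12,0,0,0,20],[0,38,-12,0,0,0,20],[0,38,-12,0,0,0,20],[0,38,-12,0,0,0,20]]])

```text
time_s: 40.2
ee_pos: [0.4942, 0.0752, 0.2135]
eef_rot: [-0.102, 1.57, 3.04]
force: [-0.1, -0.2, -1.8]
grip_width: 0.0296
```

Request:
play_rows(deltas=[[[0,38,-12,0,0,0,20],[0,38,-12,0,0,0,20],[0,34,-11,0,0,0,20],[0,25,-7,0,0,0,20],[0,13,-4,0,0,0,20],[0,5,-2,0,0,0,20],[0,0,0,0,0,0,20],[0,0,0,0,0,0,20]]])

```text
time_s: 41.0
ee_pos: [0.5421, -0.0746, 0.2134]
eef_rot: [-0.949, 1.57, 2.193]
force: [-0.4, 0.4, -1.7]
grip_width: 0.0295
```

```bash
python3 - <<'E'
from h import *
plan((.5421,-.0755,.0864),-90)
E
```

```text
t 41.0 tcp [ 0.5421 -0.0746  0.2134] grip 29.5 F [-0.4  0.4 -1.7] jawdir -89.9 xaxis [-0.0002  0.0003 -1.    ]
shift total mm (with present axes) [127.    1.   -0.1]
rotvec [0.001  0.0002 0.0003] shift total after turn [127.    0.9  -0. ]
```

Request:
play_rows(deltas=[[[10,0.9,0,0.001,0,0,20],[20,0,0,0,0,0,20],[28,0,0,0,0,0,20],[28,0,0,0,0,0,20],[20,0,0,0,0,0,20],[9,0,0,0,0,0,20],[5,0,0,0,0,0,20],[2,0,0,0,0,0,20],[0,0,0,0,0,0,20],[0,0,0,0,0,0,20]]])

```text
time_s: 42.0
ee_pos: [0.5426, -0.0764, 0.0921]
eef_rot: [3.009, 1.57, -0.134]
force: [1.1, -0.4, -1.6]
grip_width: 0.0297
```

```bash
python3 - <<'E'
from h import *
plan((.5421,-.0755,.0859),-90)
E
```

```text
t 42.0 tcp [ 0.5426 -0.0764  0.0921] grip 29.7 F [ 1.1 -0.4 -1.6] jawdir -90.0 xaxis [ 0.0012 -0.0002 -1.    ]
shift total mm (with present axes) [ 6.2 -0.9  0.5]
rotvec [-0.0008 -0.0012 -0.0002] shift total after turn [ 6.2 -0.9  0.5]
```

Request:
play_rows(deltas=[[[3,-0.7,0.3,0,0,0,20],[2,0,0,0,0,0,20],[1,0,0,0,0,0,20],[0,0,0,0,0,0,20],[0,0,0,0,0,0,20]]])

```text
time_s: 42.5
ee_pos: [0.5421, -0.0757, 0.0855]
eef_rot: [-2.802, 1.57, 0.338]
force: [0.4, 1.0, 1.2]
grip_width: 0.0295
```

```bash
python3 - <<'E'
from h import *
plan((.5421,-.0755,.0859),-90)
E
```

```text
t 42.5 tcp [ 0.5421 -0.0757  0.0855] grip 29.5 F [0.4 1.  1.2] jawdir -90.1 xaxis [ 0.0003  0.0001 -1.    ]
shift total mm (with present axes) [-0.4 -0.2 -0. ]
rotvec [-0.0009 -0.0003  0.0001] shift total after turn [-0.4 -0.2 -0. ]
```

Request:
play_rows(deltas=[[[0,0,0,0,0,0,32],[0,0,0,0,0,0,40],[0,0,0,0,0,0,60],[0,0,0,0,0,0,60],[-10,0,0,0,0,0,60],[-25,0,0,0,0,0,60],[-40,0,0,0,0,0,60],[-40,0,20,0,0,0,60],[0,0,38,0,0,0,60],[0,0,0,0,0,0,60]]])

```text
time_s: 43.5
ee_pos: [0.4816, -0.0755, 0.2019]
eef_rot: [2.94, 1.569, -0.203]
force: [0.1, -0.3, -0.7]
grip_width: 0.0599
```

```bash
cat > chk.py <<'E'
from h import *
import sys
def chk(name,circ,box,f):
    c=viewer.camera("wrist")
    im=cv2.resize(c["img"][box[1]:box[3],box[0]:box[2],::-1],None,fx=f,fy=f,interpolation=cv2.INTER_CUBIC)
    a=np.linspace(0,2*np.pi,80)
    for (x,y),z,r,col in circ:
        q=proj(c,np.c_[x+r*np.cos(a),y+r*np.sin(a),0*a+z]); q=((q-box[:2]+.5)*f-.5).round().astype(int); cv2.polylines(im,[q.reshape(-1,1,2)],True,col,1)
    cv2.imwrite(f"pics/{name}.png",im)
E
python3 - <<'E'
from chk import *
plan((.484,.377,.0834),-90)
shot("wrist","w12")
w=(0,255,255)
chk("w12c",[((.5421,-.0755),.115,.015,w),((.5421,-.0755),.009,.032,w),((.569,.0378),.009,.032,(0,0,0)),((.5069,-.0075),.009,.032,w),],(180,60,440,260),3)
E
```

```text
t 43.5 tcp [ 0.4816 -0.0755  0.2019] grip 59.9 F [ 0.1 -0.3 -0.7] jawdir -90.1 xaxis [ 0.0013 -0.0003 -1.    ]
shift total mm (with present axes) [ 118.4 -452.5   -1.7]
rotvec [-0.0012 -0.0013 -0.0003] shift total after turn [ 118.5 -452.5   -2.4]
```

View pics/w12c.png

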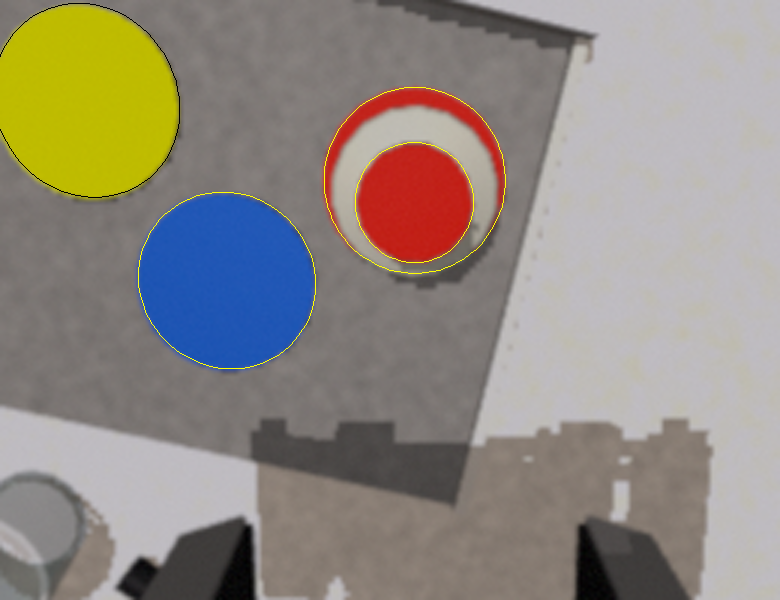

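The model circles sit right on the coasters, and the red bottle's cap circle is concentric with its coaster. Yellow is next.

Request:
play_rows(deltas=[[[0,-20,-1,-0.0012,0,0,60],[0,-35,-1,0,0,0,60],[0,-42,0,0,0,0,60],[0,-42,0,0,0,0,60],[0,-42,0,0,0,0,60],[0,-42,0,0,0,0,60],[0,-42,0,0,0,0,60],[0,-42,0,0,0,0,60],[0,-42,0,0,0,0,60],[0,-42,0,0,0,0,60]]])

```text
time_s: 44.6
ee_pos: [0.4861, 0.3177, 0.2001]
eef_rot: [-0.015, 1.57, 3.127]
force: [-0.5, -1.2, 0.2]
grip_width: 0.0597
```

Request:
play_rows(deltas=[[[0,-35,0,0,0,0,60],[0,-20,0,0,0,0,60],[0,-6,0,0,0,0,60],[20,0,0,0,0,0,60],[30,0,0,0,0,0,60],[30,0,0,0,0,0,60],[15,0,0,0,0,0,60],[0,0,0,0,0,0,60],[0,0,0,0,0,0,60]]])

```text
time_s: 45.5
ee_pos: [0.4865, 0.3765, 0.1065]
eef_rot: [-2.451, 1.57, 0.691]
force: [0.4, 0.2, 0.2]
grip_width: 0.0599
```

```bash
python3 - <<'E'
from h import *
plan((.4843,.3771,.0834),-90); shot("wrist","w13")
E
```

```text
t 45.5 tcp [0.4865 0.3765 0.1065] grip 59.9 F [0.4 0.2 0.2] jawdir -90.0 xaxis [ 0.0009  0.0008 -1.    ]
shift total mm (with present axes) [23.1 -0.6  2.2]
rotvec [ 0.     -0.0009  0.0008] shift total after turn [23.1 -0.6  2.2]
```

View pics/w13.png

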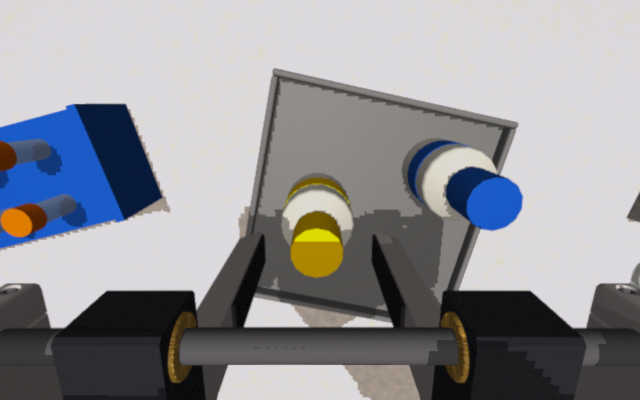

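The yellow cap (317,253) is between the fingers. Descending.

Request:
play_rows(deltas=[[[12,-0.6,2,0,0,0,60],[8,0,0,0,0,0,60],[3,0,0,0,0,0,60],[0,0,0,0,0,0,60],[0,0,0,0,0,0,60]]])

```text
time_s: 46.05
ee_pos: [0.4839, 0.3771, 0.0825]
eef_rot: [-1.85, 1.571, 1.292]
force: [0.9, -1.0, -0.2]
grip_width: 0.0602
```

```bash
python3 - <<'E'
from h import *
plan((.4843,.3771,.0834),-90)
E
```

```text
t 46.05 tcp [0.4839 0.3771 0.0825] grip 60.2 F [ 0.9 -1.  -0.2] jawdir -90.0 xaxis [ 0.0001  0.0002 -1.    ]
shift total mm (with present axes) [-0.9 -0.  -0.4]
rotvec [ 0.0004 -0.0001  0.0002] shift total after turn [-0.9 -0.  -0.4]
```

Request:
play_rows(deltas=[[[-0.9,0,-0.4,0,0,0,44],[0,0,0,0,0,0,36],[0,0,0,0,0,0,29],[0,0,0,0,0,0,26],[0,0,0,0,0,0,20],[0,0,0,0,0,0,20],[0,0,0,0,0,0,20],[-5,0,0,0,0,0,20],[-12,0,0,0,0,0,20],[-22,0,0,0,0,0,20]]], grip_force=20)

```text
time_s: 47.05
ee_pos: [0.4837, 0.3766, 0.1222]
eef_rot: [0.533, 1.568, -2.608]
force: [0.8, 0.2, 0.5]
grip_width: 0.0298
```

Request:
play_rows(deltas=[[[-30,0,0,0,0,0,20],[-30,0,0,0,0,0,20],[-20,4,-1,0,0,0,20],[-11,12,-3,0,0,0,20],[0,22,-6,0,0,0,20],[0,30,-7,0,0,0,20],[0,38,-10,0,0,0,20],[0,38,-10,0,0,0,20],[0,38,-10,0,0,0,20],[0,38,-10,0,0,0,20]]])

```text
time_s: 48.05
ee_pos: [0.5412, 0.1547, 0.2132]
eef_rot: [0.123, 1.57, -3.018]
force: [1.4, 0.5, -1.2]
grip_width: 0.0295
```

Request:
play_rows(deltas=[[[0,38,-9,0,0,0,20],[0,34,-8,0,0,0,20],[0,26,-6,0,0,0,20],[0,14,-4,0,0,0,20],[0,7,-1,0,0,0,20],[0,0,0,0,0,0,20],[0,0,0,0,0,0,20]]])

```text
time_s: 48.75
ee_pos: [0.5692, 0.0389, 0.2132]
eef_rot: [-1.002, 1.57, 2.141]
force: [-0.8, 0.8, -0.6]
grip_width: 0.0299
```

```bash
python3 - <<'E'
from h import *
plan((.5695,.0380,.0874),-90)
E
```

```text
t 48.75 tcp [0.5692 0.0389 0.2132] grip 29.9 F [-0.8  0.8 -0.6] jawdir -89.9 xaxis [-0.0002  0.0003 -1.    ]
shift total mm (with present axes) [125.8   0.9  -0.4]
rotvec [0.0011 0.0002 0.0003] shift total after turn [125.8   0.9  -0.3]
```

Request:
play_rows(deltas=[[[10,0.5,-0.3,0,0,0,20],[20,0,0,0,0,0,20],[28,0,0,0,0,0,20],[28,0,0,0,0,0,20],[20,0,0,0,0,0,20],[9,0,0,0,0,0,20],[4,0,0,0,0,0,20],[2,0,0,0,0,0,20],[0,0,0,0,0,0,20],[0,0,0,0,0,0,20]]])

```text
time_s: 49.75
ee_pos: [0.57, 0.0376, 0.0931]
eef_rot: [-3.066, 1.569, 0.076]
force: [-0.1, -1.0, -1.3]
grip_width: 0.0296
```

```bash
python3 - <<'E'
from h import *
plan((.5695,.0380,.0871),-90)
E
```

```text
t 49.75 tcp [0.57   0.0376 0.0931] grip 29.6 F [-0.1 -1.  -1.3] jawdir -90.0 xaxis [ 0.0013  0.0001 -1.    ]
shift total mm (with present axes) [ 6.  -0.4  0.5]
rotvec [ 0.0004 -0.0013  0.0001] shift total after turn [ 6.  -0.4  0.5]
```

Request:
play_rows(deltas=[[[3,-0.4,0.3,0,0,0,20],[2,0,0,0,0,0,20],[1,0,0,0,0,0,20],[0,0,0,0,0,0,20],[0,0,0,0,0,0,20]]])

```text
time_s: 50.25
ee_pos: [0.5698, 0.0381, 0.0872]
eef_rot: [-2.849, 1.569, 0.293]
force: [-2.8, 1.6, 7.7]
grip_width: 0.0296
```

```bash
python3 - <<'E'
from h import *
plan((.5695,.0380,.0871),-90)
E
```

```text
t 50.25 tcp [0.5698 0.0381 0.0872] grip 29.6 F [-2.8  1.6  7.7] jawdir -90.0 xaxis [ 0.0013  0.0004 -1.    ]
shift total mm (with present axes) [0.1 0.1 0.3]
rotvec [ 0.0004 -0.0013  0.0004] shift total after turn [0.1 0.1 0.3]
```

Firm contact at 7.7 N. I'll raise 0.6 mm, release, and back off to look.

Request:
play_rows(deltas=[[[-0.6,0,0,0,0,0,20],[0,0,0,0,0,0,32],[0,0,0,0,0,0,40],[0,0,0,0,0,0,60],[0,0,0,0,0,0,60],[-10,0,0,0,0,0,60],[-25,0,0,0,0,0,60],[-40,0,0,0,0,0,60],[-40,0,20,0,0,0,60],[0,0,40,0,0,0,60]]])

```text
time_s: 51.25
ee_pos: [0.5114, 0.0378, 0.2072]
eef_rot: [-3.127, 1.562, 0.015]
force: [0.4, 0.6, -0.4]
grip_width: 0.0602
```

Request:
play_rows(deltas=[[[0,0,0,0,0,0,60],[0,0,0,0,0,0,60]]])

```text
time_s: 51.45
ee_pos: [0.5094, 0.0379, 0.2029]
eef_rot: [-3.069, 1.569, 0.073]
force: [0.4, -0.2, -0.6]
grip_width: 0.0601
```

```bash
python3 - <<'E'
from chk import *
plan((.511,.283,.0824),-90)
w=(0,0,0)
chk("w14c",[((.5421,-.0755),.115,.015,w),((.5421,-.0755),.009,.032,w),((.569,.0378),.009,.032,(0,0,0)),((.569,.0378),.115,.015,(0,0,0)),((.5069,-.0075),.009,.032,w),],(240,60,500,260),3)
E
```

```text
t 51.45 tcp [0.5094 0.0379 0.2029] grip 60.1 F [ 0.4 -0.2 -0.6] jawdir -90.0 xaxis [ 0.0016  0.0001 -1.    ]
shift total mm (with present axes) [ 120.5 -245.1   -1.5]
rotvec [ 0.0004 -0.0016  0.0001] shift total after turn [ 120.5 -245.1   -1.6]
```

View pics/w14c.png

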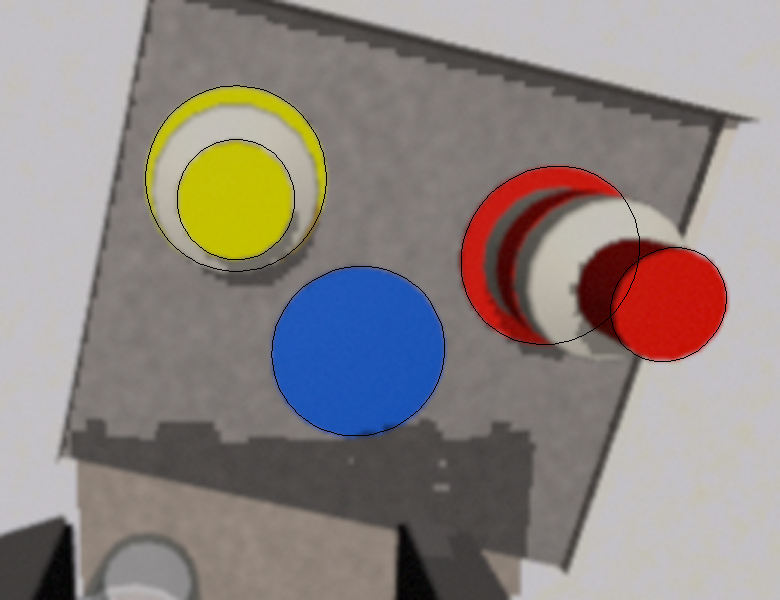

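Yellow and red match their coaster circles. Now blue.

Request:
play_rows(deltas=[[[0,-20,-1,0,0,0,60],[0,-35,-1,0,0,0,60],[0,-42,0,0,0,0,60],[0,-42,0,0,0,0,60],[0,-42,0,0,0,0,60],[0,-35,0,0,0,0,60],[0,-20,0,0,0,0,60],[0,-9,0,0,0,0,60],[20,0,0,0,0,0,60],[30,0,0,0,0,0,60]]])

```text
time_s: 52.5
ee_pos: [0.5125, 0.2831, 0.1523]
eef_rot: [-2.693, 1.568, 0.449]
force: [0.5, -0.0, 0.3]
grip_width: 0.0602
```

Request:
play_rows(deltas=[[[30,0,0,0,0,0,60],[15,0,0,0,0,0,60],[0,0,0,0,0,0,60],[0,0,0,0,0,0,60]]])

```text
time_s: 52.9
ee_pos: [0.512, 0.2829, 0.1079]
eef_rot: [-2.579, 1.57, 0.563]
force: [0.6, 0.6, 0.5]
grip_width: 0.0595
```

```bash
python3 - <<'E'
from h import *
plan((.5112,.283,.0824),-90); shot("wrist","w15",(200,150,440,330),3)
E
```

```text
t 52.9 tcp [0.512  0.2829 0.1079] grip 59.5 F [0.6 0.6 0.5] jawdir -90.0 xaxis [ 0.0009  0.0006 -1.    ]
shift total mm (with present axes) [25.5 -0.1  0.8]
rotvec [-0.     -0.0009  0.0006] shift total after turn [25.5 -0.1  0.8]
```

View pics/w15.png

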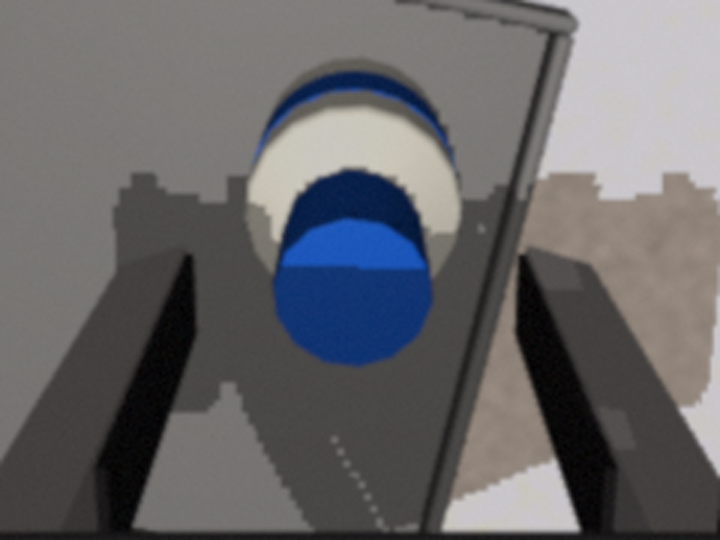

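The blue cap (353,290 in the crop) is centred between the fingers.

Request:
play_rows(deltas=[[[12,0,0.4,0,0,0,60],[8,0,0,0,0,0,60],[4,0,0,0,0,0,60],[0,0,0,0,0,0,60],[0,0,0,0,0,0,60]]])

```text
time_s: 53.45
ee_pos: [0.511, 0.2829, 0.083]
eef_rot: [-1.964, 1.571, 1.177]
force: [0.9, -0.5, 0.3]
grip_width: 0.06
```

```bash
python3 - <<'E'
from h import *
plan((.5112,.283,.0824),-90)
E
```

```text
t 53.45 tcp [0.511  0.2829 0.083 ] grip 60.0 F [ 0.9 -0.5  0.3] jawdir -90.0 xaxis [ 0.0001  0.0002 -1.    ]
shift total mm (with present axes) [ 0.6 -0.1 -0.2]
rotvec [ 0.0003 -0.0001  0.0002] shift total after turn [ 0.6 -0.1 -0.2]
```

Request:
play_rows(deltas=[[[0,0,0,0,0,0,44],[0,0,0,0,0,0,36],[0,0,0,0,0,0,29],[0,0,0,0,0,0,26],[0,0,0,0,0,0,20],[0,0,0,0,0,0,20],[0,0,0,0,0,0,20],[-5,0,0,0,0,0,20],[-12,0,0,0,0,0,20],[-22,0,0,0,0,0,20]]], grip_force=20)

```text
time_s: 54.45
ee_pos: [0.5103, 0.2826, 0.1218]
eef_rot: [0.383, 1.568, -2.758]
force: [0.1, 0.3, -1.1]
grip_width: 0.0295
```

Request:
play_rows(deltas=[[[-30,0,0,0,0,0,20],[-30,0,0,0,0,0,20],[-25,4,0,0,0,0,20],[-20,12,0,0,0,0,20],[-6,22,0,0,0,0,20],[0,30,1,0,0,0,20],[0,38,1,0,0,0,20],[0,38,1,0,0,0,20],[0,38,1,0,0,0,20],[0,38,0,0,0,0,20]]])

```text
time_s: 55.45
ee_pos: [0.5066, 0.0615, 0.2339]
eef_rot: [-2.969, 1.57, 0.173]
force: [0.2, 1.0, -1.3]
grip_width: 0.0297
```

Request:
play_rows(deltas=[[[0,30,0,0,0,0,20],[0,22,0,0,0,0,20],[0,13,0,0,0,0,20],[0,5,0,0,0,0,20],[0,0,0,0,0,0,20],[0,0,0,0,0,0,20]]])

```text
time_s: 56.05
ee_pos: [0.507, -0.0063, 0.2329]
eef_rot: [-1.28, 1.57, 1.863]
force: [-0.2, -0.1, -2.1]
grip_width: 0.0299
```

```bash
python3 - <<'E'
from h import *
plan((.5066,-.0075,.0868),-90)
E
```

```text
t 56.05 tcp [ 0.507  -0.0063  0.2329] grip 29.9 F [-0.2 -0.1 -2.1] jawdir -89.9 xaxis [-0.0001  0.0003 -1.    ]
shift total mm (with present axes) [146.1   1.2   0.4]
rotvec [0.001  0.0001 0.0003] shift total after turn [146.1   1.2   0.4]
```

Request:
play_rows(deltas=[[[10,0.9,0.2,0,0,0,20],[20,0,0,0,0,0,20],[28,0,0,0,0,0,20],[28,0,0,0,0,0,20],[28,0,0,0,0,0,20],[15,0,0,0,0,0,20],[8,0,0,0,0,0,20],[4,0,0,0,0,0,20],[0,0,0,0,0,0,20],[0,0,0,0,0,0,20]]])

```text
time_s: 57.05
ee_pos: [0.5071, -0.0079, 0.0925]
eef_rot: [-3.098, 1.57, 0.044]
force: [-1.2, -0.6, -1.8]
grip_width: 0.0297
```

```bash
python3 - <<'E'
from h import *
plan((.5066,-.0075,.0868),-90)
E
```

```text
t 57.05 tcp [ 0.5071 -0.0079  0.0925] grip 29.7 F [-1.2 -0.6 -1.8] jawdir -90.0 xaxis [ 0.0011  0.     -1.    ]
shift total mm (with present axes) [ 5.7 -0.4  0.6]
rotvec [ 0.0005 -0.0011  0.    ] shift total after turn [ 5.7 -0.4  0.5]
```

Request:
play_rows(deltas=[[[2.5,-0.3,0.3,0,0,0,20],[1.5,0,0,0,0,0,20],[0.8,0,0,0,0,0,20],[0,0,0,0,0,0,20],[0,0,0,0,0,0,20]]])

```text
time_s: 57.55
ee_pos: [0.5065, -0.0077, 0.0871]
eef_rot: [-1.15, 1.571, 1.992]
force: [-0.0, 0.2, -2.6]
grip_width: 0.0294
```

```bash
python3 - <<'E'
from h import *
plan((.5066,-.0075,.0868),-90)
E
```

```text
t 57.55 tcp [ 0.5065 -0.0077  0.0871] grip 29.4 F [-0.   0.2 -2.6] jawdir -90.0 xaxis [-0.0001  0.0001 -1.    ]
shift total mm (with present axes) [ 0.3 -0.2 -0.1]
rotvec [0.0003 0.0001 0.0001] shift total after turn [ 0.3 -0.2 -0.1]
```

Request:
play_rows(deltas=[[[0.4,0,0,0,0,0,20],[0,0,0,0,0,0,20],[0,0,0,0,0,0,20]]])

```text
time_s: 57.85
ee_pos: [0.5066, -0.0077, 0.0869]
eef_rot: [-2.868, 1.57, 0.274]
force: [-0.8, 0.2, 2.7]
grip_width: 0.0296
```

Contact at 2.7 N. Releasing, then retreating up and back.

Request:
play_rows(deltas=[[[0,0,0,0,0,0,32],[0,0,0,0,0,0,40],[0,0,0,0,0,0,60],[0,0,0,0,0,0,60],[-10,0,0,0,0,0,60],[-25,0,0,0,0,0,60],[-40,0,0,0,0,0,60],[-40,0,15,0,0,0,60],[-20,0,30,0,0,0,60],[0,0,15,0,0,0,60]]])

```text
time_s: 58.85
ee_pos: [0.4461, -0.0078, 0.2252]
eef_rot: [3.062, 1.565, -0.08]
force: [-0.0, 0.3, -1.0]
grip_width: 0.0597
```

Request:
play_rows(deltas=[[[0,0,0,0,0,0,60],[0,0,0,0,0,0,60],[0,0,0,0,0,0,60]]])

```text
time_s: 59.15
ee_pos: [0.4469, -0.0077, 0.2214]
eef_rot: [-0.294, 1.57, 2.848]
force: [0.1, -0.4, -0.1]
grip_width: 0.0604
```

```bash
python3 - <<'E'
from chk import *
plan((.511,.283,.0824),-90)
w=(0,0,0)
chk("w16c",[(p,z,r,w) for p in [(.5421,-.0755),(.569,.0378),(.5069,-.0075)] for z,r in [(.009,.032),(.115,.015)]]+[((.4135,.0715),.06,.025,w)],(180,30,440,230),3)
shot("scene","s16",(115,120,395,265),2.8); shot("wrist","w16")
E
```

```text
t 59.15 tcp [ 0.4469 -0.0077  0.2214] grip 60.4 F [ 0.1 -0.4 -0.1] jawdir -90.0 xaxis [-0.0006  0.0002 -1.    ]
shift total mm (with present axes) [ 139.  -290.7  -64.3]
rotvec [0.0003 0.0006 0.0002] shift total after turn [ 139.  -290.7  -64.1]
```

View pics/w16c.png

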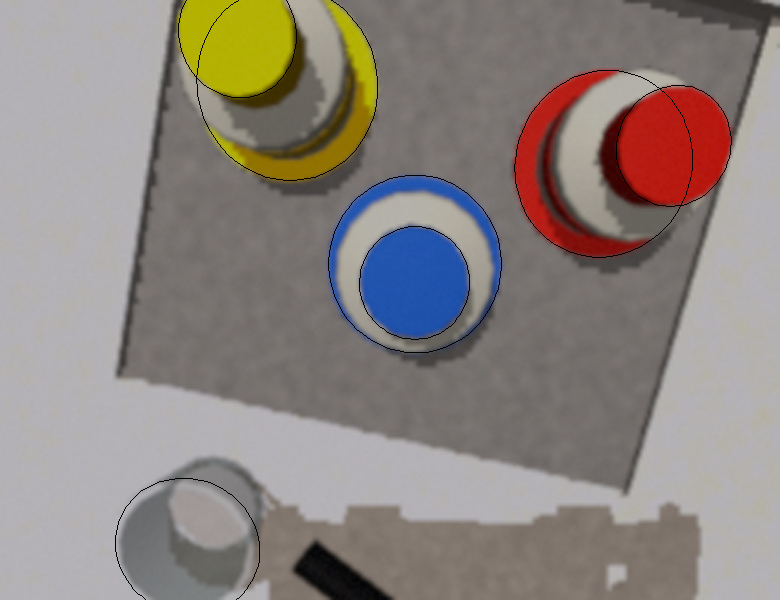

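View pics/s16.png

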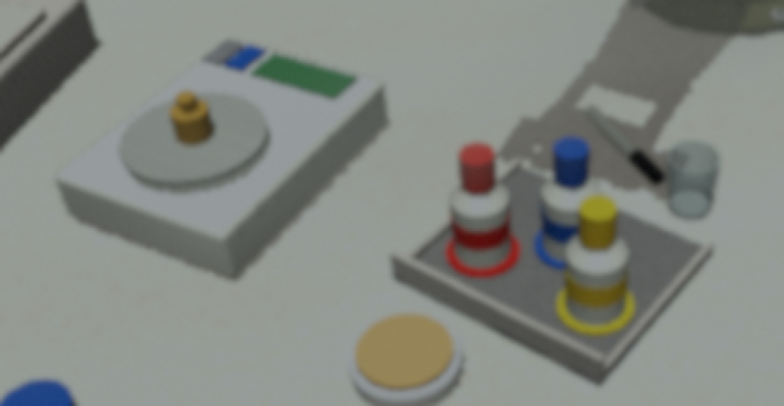

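All three caps are concentric with their coasters, the beaker is where it started, and the weight stands upright on the pan. The gripper is clear of everything, so I'm handing in.

```bash
python3 -c "
from station import hand_in; print(hand_in())"
```

```text
the job is handed in; nothing more can be done
None
```

The job is done and handed in at about 59 s of the 136 s allowed. All three bottles went into the spill tray first. The weight then went onto the balance pan, and the bottles went back to their coasters in the order red, yellow, blue.

**Last checks**
- **Bottles:** overlaying circles on the wrist-camera pictures shows all three standing upright, with each cap centred on its coaster to within about 1–2 mm.
- **Weight:** it stands upright, about 2 mm or less from the pan's centre. The three cameras put the pan's centre up to 9 mm apart at first. I used a close wrist view to settle it.
- **Beaker:** it matches its starting position.
- **Robot:** the gripper is clear and touching nothing.

**What went less well**
- **Wrong turn at the start:** I gave the first wrist turn the wrong sign, and the empty tool swung in close to the robot's base. It touched nothing, and I backed it out.
- **Firm placing:** yellow was set down with about 8 N, more than the others. I eased off slightly before letting go.
- **Starting offsets:** red and yellow seemed to start about 2 mm off their coasters' centres. I put them on the measured centres, not back in their old spots.

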